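Line up piston pins by length on a ribbed bed

ROBOT

A 7-joint arm with a two-finger parallel gripper is mounted at the origin on the work surface. World frame = base frame: x ahead of the robot, y to its left, z up, the work surface at z = 0. Lengths are in m, angles in rad, forces in N, time in s.
With the tool pointing down it reaches from about 0.35 to 0.9 m from the base axis. Payload 8.1 kg.
Tool frame: the origin (TCP) lies at the very end of the fingers, on their centre line; the grasp point (between the pads) lies 19 mm behind it; y points along the fingers, z is the direction in which the jaws open and shut, and the axes are right-handed (so a half turn about y gives the same grasp; the last joint's range is limited). The gripper opens to 85 mm and grips with 20 to 120 N. Pads are 22 mm wide; open, the fingers measure 114 mm over their backs; the gripper's body (76 mm by 85 mm) begins 54 mm behind the grasp point. The pads swing forward as they close: fully open they stand 13 mm farther back than shut.
Start: joints at [1.158, 0.434, 0.025, 1.573, -0.012, 1.134, -0.075], TCP at [0.191, -0.595, 0.231] pointing down, gripper open.
Joint ranges: [-2.62, 2.62], [-0.44, 2.09], [-1.27, 1.32], [0.08, 2.57], [-1.32, 4.46], [0.12, 2], [-2.74, 2.74]. Speed limits (rad/s): [2.22, 2.22, 3.01, 3.01, 3.14, 3.14, 3.14].

INTERFACE

Orientations are given as a 3x3 rotation matrix whose columns are the frame's x, y, z axes.
In Python, from plant import ctrl gives the robot as it stands.
- The arm moves only by the tool drive_tool, never from a script. Its argument "deltas" is one flat list of numbers, 7 for each row, row after row: the turn, a rotation vector about the tool's x, y, z in degrees, then the shift along the tool's x, y, z in cm, then the opening, from -1 (shut) to 1 (fully open), so that 0 is half open. A call has exactly 5 rows; each row is the pose to reach, as a shift and turn from the pose commanded when the call began, along the tool's axes at that moment; what a row does not reach only later rows make up. A row lasts 1/10 s, in which the tool goes at most 50 mm and 8.59 degrees, less where a joint would pass 70% of its speed; a pose out of reach is approached as far as the arm can. A call with a gripper value outside its range is refused whole. The fingers move at their own pace and stop on an object; the grip force is fixed at half the most. Time passes only in rows, so rows that repeat a pose let the fingers close, or fill a call up. It gives the time, the measured TCP pose, the force and the opening at its end, in the units of the state.
- ctrl.get_obs(): the state, without advancing time (a new reading comes with each control period).
- ctrl.capture(name): name is "scene" or "side" or "wrist"; returns a dict with "color" (384x512x3 uint8, red, green, blue), "fx", "fy", "cx", "cy" (pixels), "R" (3x3) and "t" (3): a world point X has camera coordinates R X + t; the wrist camera has in their place "T_tool_cam" (4x4, takes a point from camera to tool coordinates, whose origin is the TCP and whose axes are the tool frame's). Camera axes: x right, y down, z forward; pixel columns grow to the right and rows downward; lengths in m; the calibration is good to about 2 mm. A picture is of the moment at which its call begins: read the wrist's pose just before it. There is no depth.
- ctrl.sign_off(): hands the job in, once; it reports no verdict.
The state is a dict: "clock": time; "joint_pos": joint angles; "dq": joint speeds; "tau": joint torques, N m; "eef_pos": TCP position; "eef_rot": TCP orientation; "contact_force": force on the tool from outside, world axes, zero at the start; "torque": the same for the moment, N m; "opening": finger opening in m.
Only numpy, scipy, OpenCV 4.12 (cv2) and the standard library are available. Lean on these libraries where they do the work, as an engineer would, in place of code of your own. Each camera call takes 0.05 s, during which the arm holds its last target.

TASK

Take the four loose piston pins from their cardboard pads and lay them in the four blue cradles of the bed in order of length, the shortest in the cradle next to the red plate and the longest in the cradle next to the black plate. Each must lie along its cradle, down between the two ribs and centred on it lengthwise. Do not let any pin drop or roll onto the counter.

Things in the scene. Friction and masses are not known exactly. Their poses are not given: they have to be found in the camera images.
- pin_40: steel piston pin, a round tube 40 mm long, 28 mm diameter, about 128 g. Origin: its middle, on its axis; x runs along it (either way; its roll means nothing). Starts level between two ribs of a fixed cardboard pad (60 mm along the pin, 50 wide), axis 25 mm above the counter (z = 0); rib tops are 11 mm below the axis and reach 14 mm to each side.
- pin_56: steel piston pin, a round tube 56 mm long, 28 mm diameter, about 179 g. Origin: its middle, on its axis; x runs along it (either way; its roll means nothing). Starts level between two ribs of a fixed cardboard pad (60 mm along the pin, 50 wide), axis 25 mm above the counter (z = 0); rib tops are 11 mm below the axis and reach 14 mm to each side.
- pin_72: steel piston pin, a round tube 72 mm long, 28 mm diameter, about 230 g. Origin: its middle, on its axis; x runs along it (either way; its roll means nothing). Starts level between two ribs of a fixed cardboard pad (60 mm along the pin, 50 wide), axis 25 mm above the counter (z = 0); rib tops are 11 mm below the axis and reach 14 mm to each side.
- pin_88: steel piston pin, a round tube 88 mm long, 28 mm diameter, about 282 g. Origin: its middle, on its axis; x runs along it (either way; its roll means nothing). Starts level between two ribs of a fixed cardboard pad (60 mm along the pin, 50 wide), axis 25 mm above the counter (z = 0); rib tops are 11 mm below the axis and reach 14 mm to each side.
- cradle_a: fixed blue cradle (end cradle, next to cradle_b), one of four alike in a straight row, 75 mm apart, on a fixed 100 x 380 mm bed. 60 mm long (x), 44 wide (y, along the row): a 4 mm plate with two round ribs along x, 20 mm apart, tops 8 mm up. Origin: centre of its underside, 20 mm above the counter; a pin seated between the ribs lies along x, its axis 19 mm above the origin.
- cradle_b: fixed blue cradle (between cradle_a and cradle_c), one of four alike in a straight row, 75 mm apart, on a fixed 100 x 380 mm bed. 60 mm long (x), 44 wide (y, along the row): a 4 mm plate with two round ribs along x, 20 mm apart, tops 8 mm up. Origin: centre of its underside, 20 mm above the counter; a pin seated between the ribs lies along x, its axis 19 mm above the origin.
- cradle_c: fixed blue cradle (between cradle_b and cradle_d), one of four alike in a straight row, 75 mm apart, on a fixed 100 x 380 mm bed. 60 mm long (x), 44 wide (y, along the row): a 4 mm plate with two round ribs along x, 20 mm apart, tops 8 mm up. Origin: centre of its underside, 20 mm above the counter; a pin seated between the ribs lies along x, its axis 19 mm above the origin.
- cradle_d: fixed blue cradle (end cradle, next to cradle_c), one of four alike in a straight row, 75 mm apart, on a fixed 100 x 380 mm bed. 60 mm long (x), 44 wide (y, along the row): a 4 mm plate with two round ribs along x, 20 mm apart, tops 8 mm up. Origin: centre of its underside, 20 mm above the counter; a pin seated between the ribs lies along x, its axis 19 mm above the origin.
- red_plate: fixed flat red plate, 70 x 24 mm and 6 mm thick, at one end of the bed's top, 55 mm beyond the last cradle there (beyond cradle_a or beyond cradle_d; a black plate lies at the other end). It marks the end where the shortest pin goes. Origin at the centre of its underside.
There are look-alikes about, which are no part of the job. What is shaped like the pin_72 but purple or yellow is not meant. Leave any pink or turquoise look-alike of the pin_56 alone.

How it is judged:
At the end, for the whole second after the job is handed in: From the red plate on, the 40, 56, 72 and 88 mm pins lie at rest in the first to fourth cradle, each with its middle within 14 mm (horizontally) of the cradle's centre, its axis 15 to 22.5 mm above the cradle's underside and within 0.15 rad of the cradle's length (((horizontal distance between red_plate and cradle_a below 0.1 m and horizontal distance between pin_40 and cradle_a below 0.014 m and z of pin_40 in the frame of cradle_a between 0.015 and 0.0225 m and angle between the x axis of pin_40 and the x axis of cradle_a, either way round below 0.15 rad and horizontal distance between pin_56 and cradle_b below 0.014 m and z of pin_56 in the frame of cradle_b between 0.015 and 0.0225 m and angle between the x axis of pin_56 and the x axis of cradle_b, either way round below 0.15 rad and horizontal distance between pin_72 and cradle_c below 0.014 m and z of pin_72 in the frame of cradle_c between 0.015 and 0.0225 m and angle between the x axis of pin_72 and the x axis of cradle_c, either way round below 0.15 rad and horizontal distance between pin_88 and cradle_d below 0.014 m and z of pin_88 in the frame of cradle_d between 0.015 and 0.0225 m and angle between the x axis of pin_88 and the x axis of cradle_d, either way round below 0.15 rad) or (horizontal distance between red_plate and cradle_d below 0.1 m and horizontal distance between pin_40 and cradle_d below 0.014 m and z of pin_40 in the frame of cradle_d between 0.015 and 0.0225 m and angle between the x axis of pin_40 and the x axis of cradle_d, either way round below 0.15 rad and horizontal distance between pin_56 and cradle_c below 0.014 m and z of pin_56 in the frame of cradle_c between 0.015 and 0.0225 m and angle between the x axis of pin_56 and the x axis of cradle_c, either way round below 0.15 rad and horizontal distance between pin_72 and cradle_b below 0.014 m and z of pin_72 in the frame of cradle_b between 0.015 and 0.0225 m and angle between the x axis of pin_72 and the x axis of cradle_b, either way round below 0.15 rad and horizontal distance between pin_88 and cradle_a below 0.014 m and z of pin_88 in the frame of cradle_a between 0.015 and 0.0225 m and angle between the x axis of pin_88 and the x axis of cradle_a, either way round below 0.15 rad)) and linear speed of each of pin_40, pin_56, pin_72, pin_88 below 0.02 m/s and angular speed of each of pin_40, pin_56, pin_72, pin_88 below 0.3 rad/s); the robot touches nothing.
It fails at once if a pin drops or rolls onto the counter (its axis below 18 mm) (height (world z) of any of pin_40, pin_56, pin_72, pin_88 below 0.018 m).
It also fails if it takes over 102 s, if anything falls off the work surface, if the arm or the gripper's body presses on something with over 40 N, if the wrist force passes 120 N, or if a joint passes its speed limit or range.

## Working session

There is one attempt and no reset: what is moved stays moved. The work goes in short steps, Python scripts to look and compute and a tool call to move; the robot and the scene stay as the last step left them, time stands still between calls to the robot, and variables do not carry over. Pictures are saved under pics/ and viewed, and the job is handed in when it is done.

Besides the shell and the picture viewer there is one more tool, called after "Request:" by a JSON object that holds its "fn" and its "kwargs". drive_tool: Moves the arm, as the interface text tells. Its arguments: {"type":"object","properties":{"deltas":{"type":"array"}},"required":["deltas"]}

```bash
ls; mkdir -p pics
python3 - <<'E'
from plant import ctrl
import cv2,json,numpy as np
o=ctrl.get_obs()
for k,v in o.items(): print(k,np.round(v,3).tolist())
for n in ["scene","side","wrist"]:
    c=ctrl.capture(n)
    cv2.imwrite(f"pics/{n}0.png",cv2.resize(c["color"][:,:,::-1],None,fx=1.5,fy=1.5,interpolation=cv2.INTER_CUBIC))
    np.savez(f"pics/{n}0.npz",**{k:v for k,v in c.items()})
    print(n,{k:np.round(v,3).tolist() for k,v in c.items() if k!="color"})
E
```

```text
pics
clock 0.0
joint_pos [1.158, 0.435, 0.025, 1.574, -0.012, 1.134, -0.075]
dq [-0.0, 0.0, 0.001, -0.001, 0.001, 0.0, 0.001]
tau [-0.001, -67.048, 1.025, -31.621, 0.016, 0.012, 0.0]
eef_pos [0.19, -0.595, 0.231]
eef_rot [[-0.952, -0.001, 0.305], [-0.305, 0.001, -0.952], [0.0, -1.0, -0.002]]
contact_force [-0.194, 1.166, -0.105]
torque [0.031, 0.044, 0.018]
opening 0.085
scene {'fx': 427.398, 'fy': 427.398, 'cx': 265.326, 'cy': 189.323, 'R': [[0.871, 0.491, 0.004], [0.296, -0.519, -0.801], [-0.392, 0.699, -0.598]], 't': [-0.444, -0.092, 1.37]}
side {'fx': 460.811, 'fy': 460.811, 'cx': 252.893, 'cy': 186.801, 'R': [[-0.907, -0.42, 0.015], [-0.324, 0.678, -0.66], [0.267, -0.604, -0.751]], 't': [0.464, 0.201, 1.201]}
wrist {'fx': 294.933, 'fy': 294.933, 'cx': 254.507, 'cy': 194.015, 'T_tool_cam': [[0.001, 0.954, 0.3, -0.078], [0.0, -0.3, 0.954, -0.142], [1.0, -0.001, -0.0, -0.0], [0.0, 0.0, 0.0, 1.0]]}
```

View pics/scene0.png

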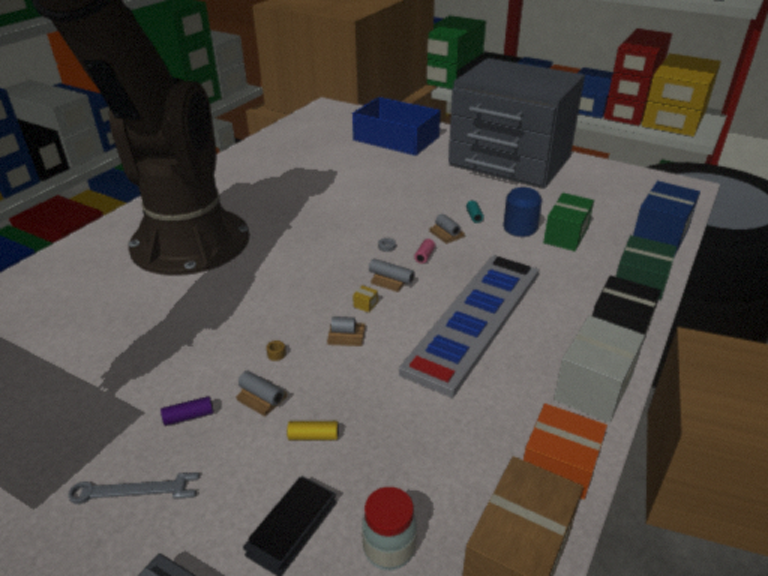

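View pics/side0.png

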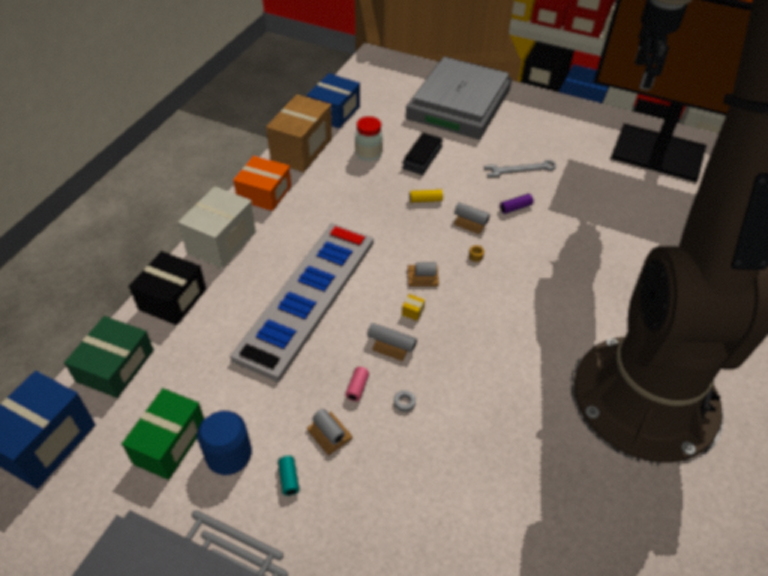

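View pics/wrist0.png

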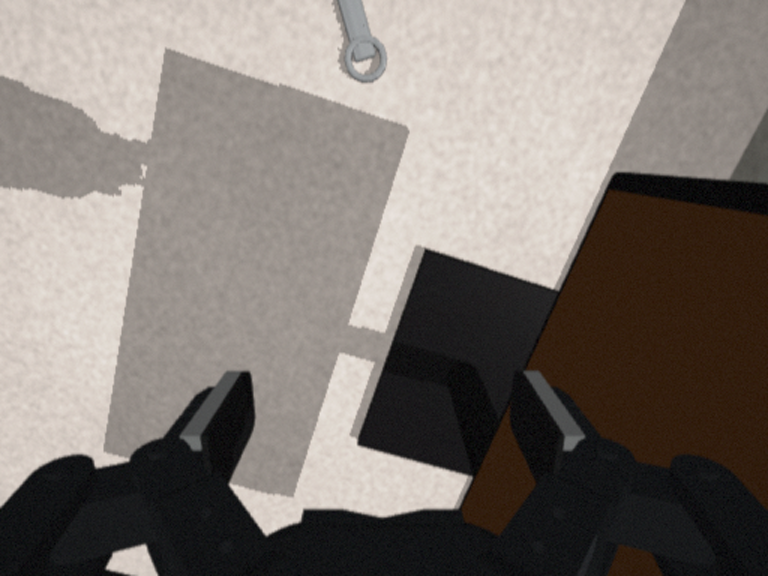

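```bash
cat > h.py <<'E'
import numpy as np, cv2
from scipy.spatial.transform import Rotation as Rot
def load(n): 
    return dict(np.load(f"pics/{n}.npz"))
def proj(c,X):
    X=np.atleast_2d(X); p=X@c["R"].T+c["t"]
    return np.c_[c["fx"]*p[:,0]/p[:,2]+c["cx"], c["fy"]*p[:,1]/p[:,2]+c["cy"]]
def back(c,uv,z):
    uv=np.atleast_2d(uv).astype(float)
    d=np.c_[(uv[:,0]-c["cx"])/c["fx"],(uv[:,1]-c["cy"])/c["fy"],np.ones(len(uv))]@c["R"]
    o=-c["R"].T@c["t"]
    s=(z-o[2])/d[:,2]
    return o+s[:,None]*d
def wristcam(c,pos,rot):
    # convert to R,t world
    T=np.eye(4);T[:3,:3]=rot;T[:3,3]=pos
    W=T@c["T_tool_cam"]; Ri=W[:3,:3].T
    c=dict(c);c["R"]=Ri;c["t"]=-Ri@W[:3,3];return c
E
python3 - <<'E'
from h import *
a=load("scene0")["color"][:,:,::-1]; b=load("side0")["color"][:,:,::-1]
cv2.imwrite("pics/s_pins.png",cv2.resize(a[130:290,140:340],None,fx=4,fy=4,interpolation=cv2.INTER_CUBIC)[:600])
cv2.imwrite("pics/s_bed.png",cv2.resize(a[160:270,255:375],None,fx=5,fy=5,interpolation=cv2.INTER_CUBIC))
cv2.imwrite("pics/d_pins.png",cv2.resize(b[120:320,195:365],None,fx=3,fy=3,interpolation=cv2.INTER_CUBIC))
cv2.imwrite("pics/d_bed.png",cv2.resize(b[140:260,145:265],None,fx=5,fy=5,interpolation=cv2.INTER_CUBIC))
E
```

```text
(no output)
```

View pics/s_pins.png

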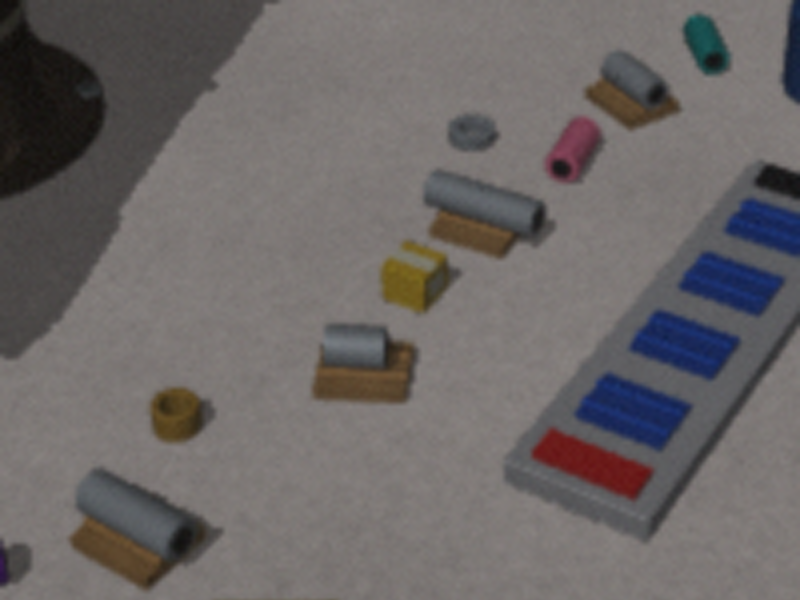

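View pics/d_pins.png

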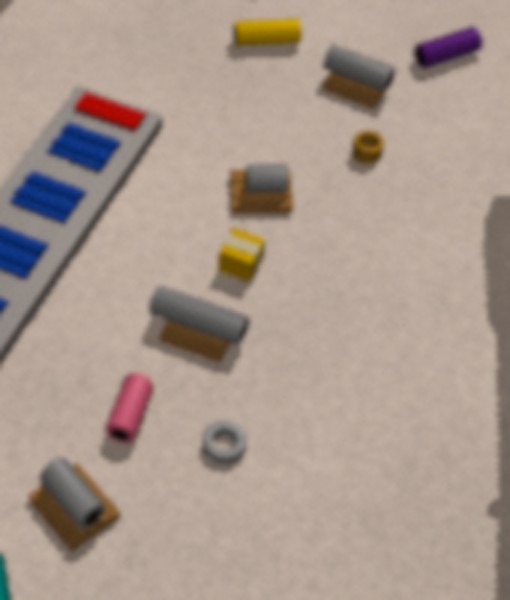

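View pics/d_bed.png

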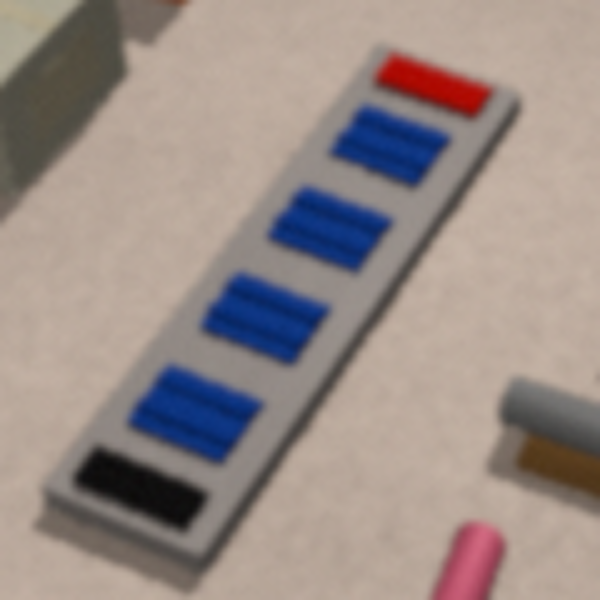

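View pics/s_bed.png

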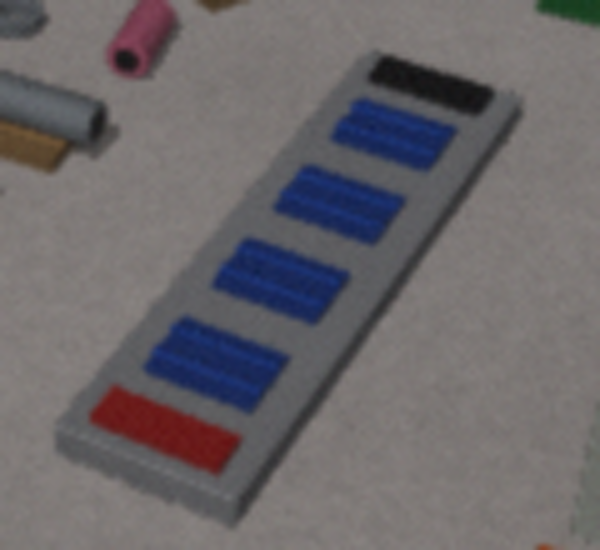

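```bash
cat > m1.py <<'E'
from h import *
A=load("scene0");B=load("side0")
S={"p1":[(88,492),(180,540)],"p2":[(326,345),(386,347)],"p3":[(431,191),(538,216)],"p4":[(608,67),(659,95)]}
D={"p1":[(329,58),(389,78)],"p2":[(249,179),(288,179)],"p3":[(155,301),(243,328)],"p4":[(53,472),(93,515)]}
for k in S:
    for c,pts,f,o in((A,S[k],4,(140,130)),(B,D[k],3,(195,120))):
        P=back(c,np.array(pts)/f+o,0.025)
        d=P[1]-P[0]; print(k,P.mean(0).round(4),"len",np.linalg.norm(d).round(4),"yaw",np.degrees(np.arctan2(d[1],d[0])).round(1))
for c,n in((A,"scene"),(B,"side")):
    hsv=cv2.cvtColor(c["color"],cv2.COLOR_RGB2HSV)
    m=cv2.inRange(hsv,(108,120,40),(128,255,255))
    r=cv2.inRange(hsv,(0,150,60),(6,255,255))|cv2.inRange(hsv,(174,150,60),(180,255,255))
    for mm,z in((m,.026),(r,.026)):
        num,l,st,ce=cv2.connectedComponentsWithStats(mm)
        for i in range(1,num):
            if 60<st[i,4]<700:
                P=back(c,ce[i],z)[0]
                if .1<np.hypot(P[0],P[1])<1: print(n,st[i,4],ce[i].round(1),P.round(4))
E
python3 m1.py
```

```text
p1 [ 0.425  -0.2844  0.025 ] len 0.0708 yaw -3.0
p1 [ 0.4238 -0.2769  0.025 ] len 0.0678 yaw 178.8
p2 [ 0.4537 -0.0938  0.025 ] len 0.0392 yaw 26.7
p2 [ 0.45   -0.0886  0.025 ] len 0.0383 yaw -154.4
p3 [0.4466 0.0857 0.025 ] len 0.0837 yaw 7.9
p3 [0.4444 0.0913 0.025 ] len 0.0842 yaw -175.5
p4 [0.4665 0.2923 0.025 ] len 0.0575 yaw -18.6
p4 [0.463  0.3002 0.025 ] len 0.052 yaw 156.3
scene 150 [ 77.1 126.6] [-0.274   0.0483  0.026 ]
scene 617 [347.8 140.6] [0.5839 0.428  0.026 ]
scene 279 [  7.6 168.1] [-0.2481 -0.2365  0.026 ]
scene 203 [333.2 186.3] [0.6396 0.1633 0.026 ]
scene 225 [322.3 200.3] [0.638  0.0885 0.026 ]
scene 257 [310.6 215.5] [0.6369 0.0141 0.026 ]
scene 294 [297.7 232.3] [ 0.6361 -0.0608  0.026 ]
scene 219 [287.4 245.4] [ 0.6351 -0.115   0.026 ]
side 333 [388.8  56.2] [ 0.329  -0.8636  0.026 ]
side 200 [222.6 168.5] [ 0.6341 -0.0492  0.026 ]
side 224 [210.4 185.2] [0.6355 0.0252 0.026 ]
side 253 [197.3 203. ] [0.6368 0.0999 0.026 ]
side 281 [183.5 222.2] [0.6377 0.1745 0.026 ]
side 696 [149.6 294. ] [0.6014 0.3949 0.026 ]
side 165 [245.5  83.6] [ 0.7539 -0.4599  0.026 ]
side 133 [231.2 156.6] [ 0.6336 -0.1055  0.026 ]
```

```bash
cat >> h.py <<'E'
def delta(x,y,z,phi,grip=None):
    """print shift (cm, tool axes), turn y deg to reach target with tool down, tool x at heading phi deg"""
    from plant import ctrl
    o=ctrl.get_obs(); R=np.array(o["eef_rot"]);p=np.array(o["eef_pos"])
    f=np.radians(phi);Rt=np.array([[np.cos(f),0,-np.sin(f)],[np.sin(f),0,np.cos(f)],[0,-1,0]])
    # columns x,y,z
    Rt=np.c_[[np.cos(f),np.sin(f),0],[0,0,-1],[-np.sin(f),np.cos(f),0]]
    rv=np.degrees(Rot.from_matrix(R.T@Rt).as_rotvec())
    s=R.T@(np.array([x,y,z])-p)*100
    print("t",round(float(o["clock"]),2),"pos",p.round(4),"phi",np.degrees(np.arctan2(R[1,0],R[0,0])).round(2),"F",np.round(o["contact_force"],1),"open",round(float(o["opening"]),4))
    print("turn",rv.round(2),"shift cm",s.round(2),"q",np.round(o["joint_pos"],2))
def snap(name):
    from plant import ctrl
    o=ctrl.get_obs(); c=ctrl.capture("wrist"); c=wristcam(c,o["eef_pos"],o["eef_rot"])
    np.savez(f"pics/{name}.npz",**c)
    cv2.imwrite(f"pics/{name}.png",cv2.resize(c["color"][:,:,::-1],None,fx=1.5,fy=1.5,interpolation=cv2.INTER_CUBIC))
    return c
def snapext(name,cam):
    from plant import ctrl
    c=ctrl.capture(cam); np.savez(f"pics/{name}.npz",**c); return c
E
python3 - <<'E'
from h import *
delta(.424,-.280,.16,178)
for n,S,D in(("cube",(364,298),(412,306)),("pink",(426,250),(357,384)),("ring",(386,244),(404,400)),("yel",(314,430),(426,196)),("purp",(187,411),(516,203)),("teal",(475,211),(289,475)),("brown",(276,350),(477,253))):
    print(n,back(load("scene0"),np.array(S)/1.5,.014)[0].round(3),back(load("side0"),np.array(D)/1.5,.014)[0].round(3))
E
```

```text
t 0.15 pos [ 0.1904 -0.5949  0.2307] phi -162.26 F [0.3 1.1 0.7] open 0.0852
turn [ 0.07 19.74  0.02] shift cm [-31.85   7.09 -22.86] q [ 1.16  0.44  0.02  1.57 -0.01  1.13 -0.08]
cube [ 0.437 -0.     0.014] [0.443 0.    0.014]
pink [0.463 0.199 0.014] [0.461 0.201 0.014]
ring [0.38  0.178 0.014] [0.375 0.196 0.014]
yel [ 0.539 -0.303  0.014] [ 0.537 -0.299  0.014]
purp [ 0.351 -0.368  0.014] [ 0.352 -0.363  0.014]
teal [0.486 0.395 0.014] [0.483 0.397 0.014]
brown [ 0.384 -0.194  0.014] [ 0.378 -0.184  0.014]
```

Candidates that could be mistaken (scene image, original pixels):
- **Steel on pads:** (174,258), (229,216), (261,181) and (298,150). Their measured lengths are about 70, 39, 84 and 55 mm, so they are pin_72, pin_40, pin_88 and pin_56.
- **Look-alikes to leave:** purple (125,274), yellow (209,287), pink (284,166) and teal (317,141).
- **Other clutter:** grey ring (257,163) and brown ring (184,233).

The close crops confirm the four grey tubes on pads. The red plate is at the −y end of the bed. I start with pin_72.

Request:
{"fn": "drive_tool", "kwargs": {"deltas": [0,3,0,-3,0.5,-2,0.3,0,6,0,-6.5,1.5,-4.7,0.3,0,9,0,-10,2.2,-7.2,0.3,0,12,0,-13.5,3,-9.7,0.3,0,15,0,-17,4,-12.2,0.3]}}

```text
clock: 0.65
eef_pos: [0.3161, -0.4258, 0.1911]
eef_rot: [[-0.999, 0.0, 0.046], [-0.046, -0.0, -0.999], [-0.0, -1.0, 0.0]]
contact_force: [0.4, -0.3, 0.2]
opening: 0.0556
```

```bash
python3 -c "
from h import *
delta(.424,-.280,.16,178)"
```

```text
t 0.65 pos [ 0.3161 -0.4258  0.1911] phi -177.39 F [ 0.4 -0.3  0.2] open 0.0556
turn [-0.02  4.61 -0.02] shift cm [-11.45   3.11 -14.07] q [ 0.83  0.32  0.01  1.86 -0.    0.96 -0.69]
```

Request:
{"fn": "drive_tool", "kwargs": {"deltas": [0,1.2,0,-3,0.8,-3.7,0.3,0,2.4,0,-6,1.6,-7.3,0.3,0,3.5,0,-9,2.4,-11,0.3,0,4.6,0,-11.4,3.1,-14.0,0.3,0,4.6,0,-11.4,3.1,-14.0,0.3]}}

```text
clock: 1.15
eef_pos: [0.4255, -0.2761, 0.1594]
eef_rot: [[-1.0, 0.0, -0.024], [0.024, 0.003, -1.0], [-0.0, -1.0, -0.003]]
contact_force: [-0.4, -1.1, -0.5]
opening: 0.0555
```

```bash
python3 -c "
from h import *
c=snap('w1')
delta(.424,-.280,.16,178)
print(proj(c,[[.424,-.28,.025],[.46,-.281,.025],[.388,-.279,.025]])*1.5)"
```

```text
t 1.2 pos [ 0.4238 -0.2791  0.1598] phi 178.47 F [-0.9  0.1  0.6] open 0.0557
turn [0.08 0.47 0.03] shift cm [-0.02 -0.02  0.09] q [ 0.52  0.33 -0.05  1.94  0.02  0.88 -1.14]
[[389.13705734 279.31493613]
 [389.58806679 223.89301729]
 [388.71869519 330.72501718]]
```

View pics/w1.png

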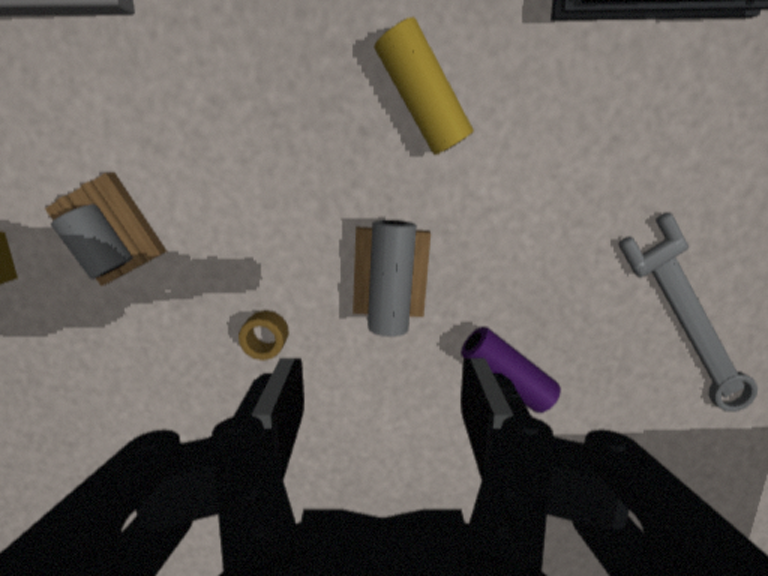

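```bash
cat >> h.py <<'E'
def pinfit(c,guess,zaxis,L,dbg=None,thr=0,half=70):
    """segment bluish-grey pin near guess(xy) in wrist image, fit x,y,yaw by matching silhouette of cylinder model"""
    from scipy.optimize import minimize
    im=cv2.GaussianBlur(c["color"],(3,3),0).astype(int)
    m=((im[:,:,2]-im[:,:,0])>thr)&(im.max(2)>55)
    m=m.astype(np.uint8)
    u0,v0=proj(c,[[guess[0],guess[1],zaxis]])[0]
    w=np.zeros_like(m);a,b,d,e=[int(max(0,q)) for q in (v0-half,v0+half,u0-half,u0+half)]
    w[a:b,d:e]=m[a:b,d:e]
    w=cv2.morphologyEx(w,cv2.MORPH_OPEN,np.ones((3,3),np.uint8))
    n,l,st,ce=cv2.connectedComponentsWithStats(w)
    k=1+np.argmin(np.hypot(*(ce[1:]-[u0,v0]).T)+1000*(st[1:,4]<150))
    w=(l==k).astype(np.uint8)
    cs,_=cv2.findContours(w,cv2.RETR_EXTERNAL,cv2.CHAIN_APPROX_NONE); w[:]=0; cv2.fillPoly(w,[max(cs,key=len)],1)
    t=np.linspace(0,2*np.pi,40)
    def hull(p):
        x,y,yaw=p;ax=np.array([np.cos(yaw),np.sin(yaw),0]);n=np.array([-ax[1],ax[0],0]);
        P=np.vstack([np.array([x,y,zaxis])+s*L/2*ax+.014*(np.cos(t)[:,None]*n+np.sin(t)[:,None]*[0,0,1]) for s in(-1,1)])
        return cv2.convexHull(proj(c,P).astype(np.float32))
    S=8
    roi=w[a:b,d:e]; big=cv2.resize(roi*255,None,fx=S,fy=S,interpolation=cv2.INTER_LINEAR)>127
    def cost(q):
        p=[guess[0]+q[0]/1000,guess[1]+q[1]/1000,guess[2]+q[2]/50]
        h=(hull(p)-[d,a]+.5)*S; g=np.zeros(big.shape,np.uint8); cv2.fillPoly(g,[np.round(h).astype(np.int32)],1)
        return (g.astype(bool)^big).sum()/big.sum()
    best=None
    for st0 in((0,0,0),(2,2,2),(-2,-2,-2)):
        r=minimize(cost,st0,method="Nelder-Mead",options=dict(initial_simplex=np.array(st0)+np.vstack([np.zeros(3),5*np.eye(3)]),xatol=.02,fatol=1e-4))
        if best is None or r.fun<best.fun: best=r
    q=best.x;p=[guess[0]+q[0]/1000,guess[1]+q[1]/1000,guess[2]+q[2]/50]
    print("fit x %.4f y %.4f yaw %.2f deg mismatch %.3f area %d (model %d)"%(p[0],p[1],np.degrees(p[2]),best.fun,w.sum(),cv2.contourArea(hull(p))))
    if dbg:
        v=cv2.resize(c["color"][a:b,d:e,::-1],None,fx=4,fy=4,interpolation=cv2.INTER_CUBIC)
        cv2.polylines(v,[np.round((hull(p)-[d,a]+.5)*4).astype(np.int32)],True,(0,255,0),1)
        cv2.drawContours(v,[ (np.round((cc-[d,a]+.5)*4)).astype(np.int32) for cc in [max(cs,key=len)]],-1,(0,0,255),1)
        cv2.imwrite(f"pics/{dbg}.png",v)
    return p
E
python3 -c "
from h import *
c=load('w1')
for L in(.056,.072,.088): pinfit(c,(.424,-.28,-.05),.025,L,'f1_%d'%(L*1000))"
```

```text
fit x 0.4270 y -0.2815 yaw -4.25 deg mismatch 0.287 area 1761 (model 1779)
fit x 0.4231 y -0.2805 yaw -3.56 deg mismatch 0.266 area 1761 (model 2220)
fit x 0.4145 y -0.2803 yaw -3.15 deg mismatch 0.496 area 1761 (model 2624)
```

View pics/f1_72.png

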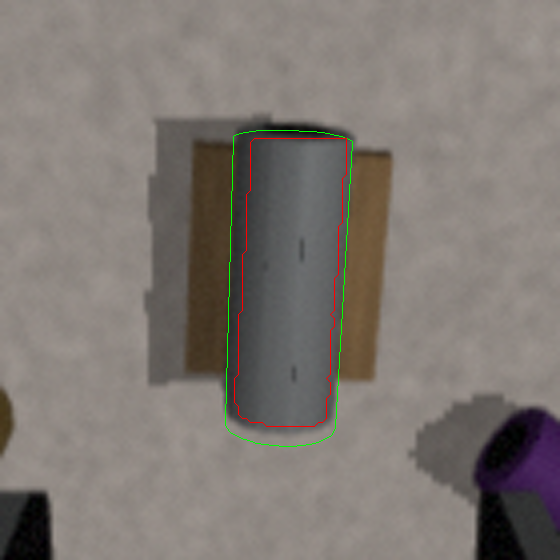

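```bash
sed -i 's/im=cv2.GaussianBlur(c\["color"\],(3,3),0).astype(int)/im=c["color"].astype(int)/' h.py
python3 -c "
from h import *
c=load('w1')
im=c['color'].astype(int)
u,v=proj(c,[[.424,-.28,.025]])[0].astype(int)
print((im[v,u-25:u+25,2]-im[v,u-25:u+25,0]).tolist()); print(im[v,u-25:u+25].max(1).tolist())
for t in (-8,-4): pinfit(c,(.424,-.28,-.05),.025,.072,'f1b',t)"
```

```text
[-8, -10, -27, -34, -32, -33, -33, -35, -34, -36, -36, -35, -18, -1, 1, 3, 1, 2, 2, 3, 2, 2, 4, 2, 4, 3, 3, 3, 3, 5, 4, 4, 3, 3, 1, 3, 2, 3, 2, 0, -9, -47, -53, -52, -52, -54, -51, -52, -50, -50]
[99, 96, 73, 69, 71, 69, 70, 70, 69, 72, 73, 71, 56, 47, 53, 58, 63, 64, 70, 73, 79, 86, 89, 90, 93, 95, 98, 103, 104, 111, 110, 108, 106, 105, 103, 100, 101, 98, 95, 88, 88, 111, 112, 107, 112, 116, 109, 109, 108, 110]
fit x 0.4250 y -0.2813 yaw -5.47 deg mismatch 0.180 area 1897 (model 2230)
fit x 0.4239 y -0.2820 yaw -4.96 deg mismatch 0.198 area 1865 (model 2225)
```

View pics/f1b.png

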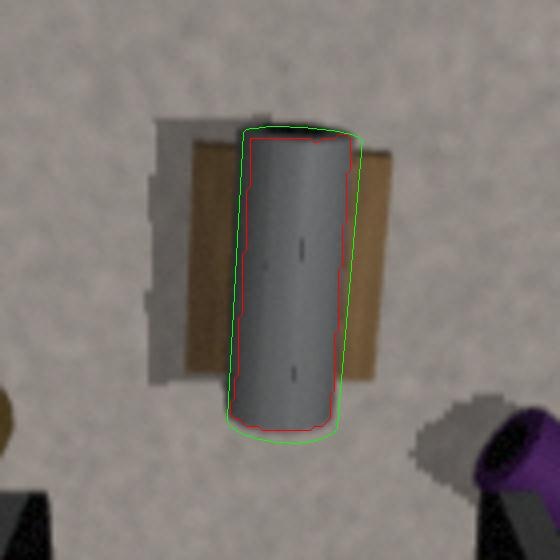

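```bash
sed -i 's/im.max(2)>55/im.max(2)>12/' h.py
python3 -c "
from h import *
c=load('w1')
for t in (-14,-9): pinfit(c,(.424,-.28,-.05),.025,.072,'f1b',t)"
```

```text
fit x 0.4490 y -0.3143 yaw 5.09 deg mismatch 0.862 area 17315 (model 2373)
fit x 0.4256 y -0.2807 yaw -4.38 deg mismatch 0.054 area 2142 (model 2232)
```

View pics/f1b.png

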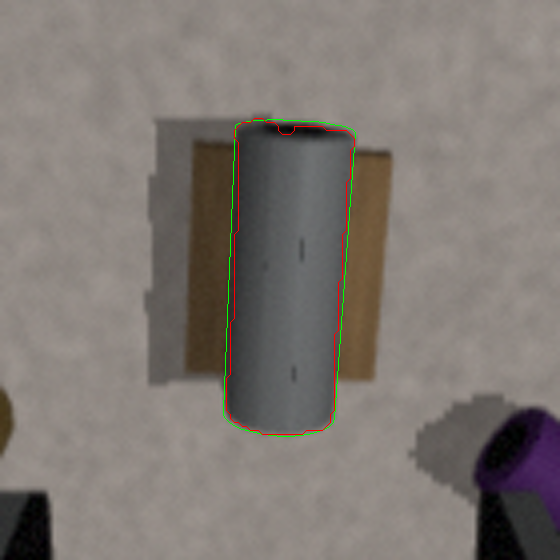

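```bash
python3 -c "
from h import *
delta(.4256,-.2807,.017,175.6)"
```

```text
t 1.2 pos [ 0.4238 -0.2791  0.1598] phi 178.47 F [-0.9  0.1  0.6] open 0.0557
turn [0.07 2.87 0.03] shift cm [-0.19 14.28  0.17] q [ 0.52  0.33 -0.05  1.94  0.02  0.88 -1.14]
```

Request:
{"fn": "drive_tool", "kwargs": {"deltas": [0,2.9,0,-0.2,3,0.2,0.3,0,2.9,0,-0.2,6.5,0.2,0.3,0,2.9,0,-0.2,9.5,0.2,0.3,0,2.9,0,-0.2,11,0.2,0.3,0,2.9,0,-0.2,11,0.2,0.3]}}

```text
clock: 1.7
eef_pos: [0.422, -0.2846, 0.0484]
eef_rot: [[-0.996, -0.004, -0.085], [0.085, 0.001, -0.996], [0.004, -1.0, -0.001]]
contact_force: [-1.3, -0.4, -0.6]
opening: 0.0556
```

```bash
python3 -c "
from h import *
c=snap('w1c')
delta(.4256,-.2807,.017,175.6)"
```

```text
t 1.75 pos [ 0.4231 -0.2849  0.0498] phi 175.16 F [-0.1  0.   0.7] open 0.0554
turn [ 0.01 -0.44  0.12] shift cm [-0.22  3.28 -0.44] q [ 0.52  0.49 -0.04  2.04  0.03  0.62 -1.2 ]
```

View pics/w1c.png

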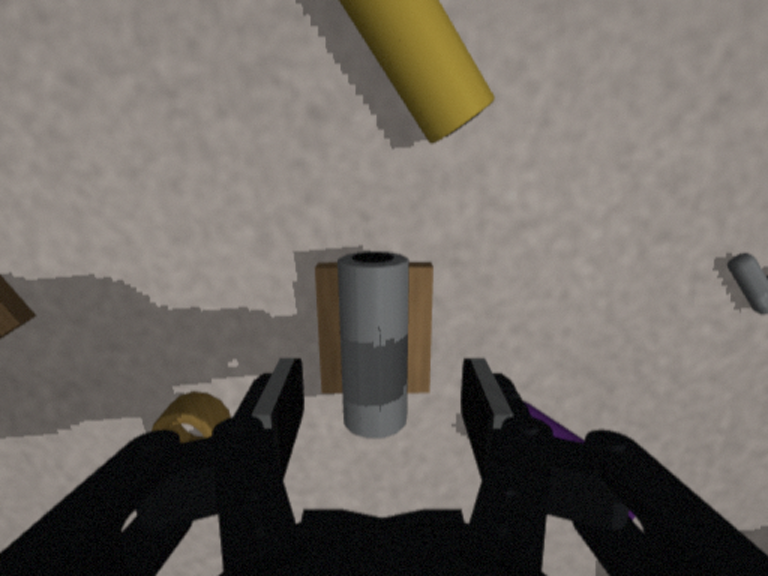

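```bash
python3 -c "
from h import *
c=load('w1c')
pinfit(c,(.4256,-.2807,-.077),.025,.072,'f1c',-9,100)
delta(.4256,-.2807,.017,175.6)"
```

```text
fit x 0.4252 y -0.2811 yaw -4.73 deg mismatch 0.086 area 5236 (model 5668)
t 1.75 pos [ 0.4231 -0.2849  0.0498] phi 175.16 F [-0.1  0.   0.7] open 0.0554
turn [ 0.01 -0.44  0.12] shift cm [-0.22  3.28 -0.44] q [ 0.52  0.49 -0.04  2.04  0.03  0.62 -1.2 ]
```

View pics/f1c.png

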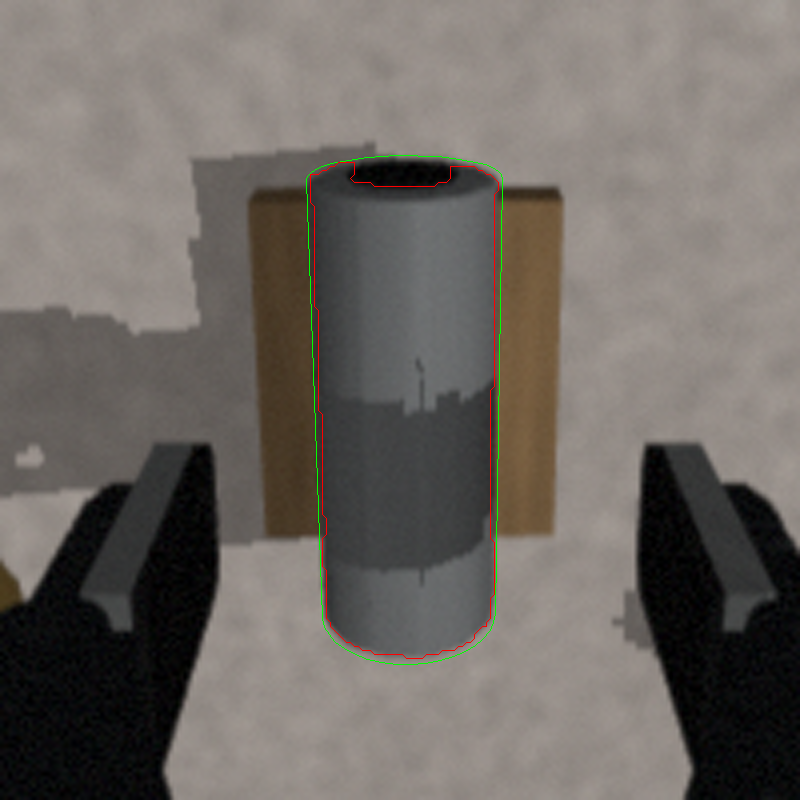

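Request:
{"fn": "drive_tool", "kwargs": {"deltas": [0,-0.2,0,-0.2,0.5,-0.4,0.3,0,-0.2,0,-0.2,1.5,-0.4,0.3,0,-0.2,0,-0.2,2.5,-0.4,0.3,0,-0.2,0,-0.2,3.3,-0.4,0.3,0,-0.2,0,-0.2,3.3,-0.4,0.3]}}

```text
clock: 2.25
eef_pos: [0.4259, -0.2798, 0.0161]
eef_rot: [[-0.997, -0.002, -0.079], [0.079, 0.001, -0.997], [0.002, -1.0, -0.001]]
contact_force: [-0.7, -0.2, -1.1]
opening: 0.0555
```

```bash
python3 -c "
from h import *
c=snap('w1d')
delta(.4252,-.281,.017,175.3)"
```

```text
t 2.3 pos [ 0.4262 -0.28    0.0166] phi 175.44 F [ 0.2 -0.2  0.2] open 0.0555
turn [0.03 0.14 0.08] shift cm [ 0.09 -0.04  0.11] q [ 0.5   0.54 -0.04  2.06  0.04  0.54 -1.21]
```

View pics/w1d.png

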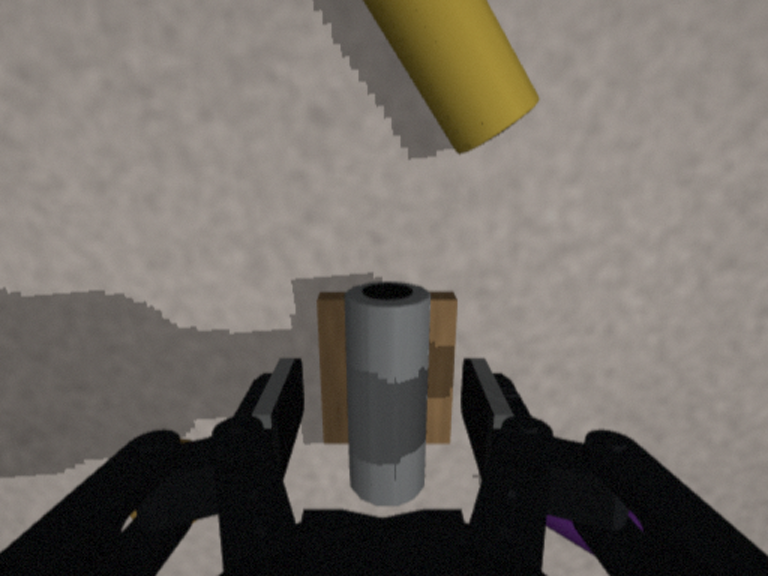

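Request:
{"fn": "drive_tool", "kwargs": {"deltas": [0,0.1,0,0.1,0,0.1,0.3,0,0.1,0,0.1,0,0.1,-1,0,0.1,0,0.1,0,0.1,-1,0,0.1,0,0.1,0,0.1,-1,0,0.1,0,0.1,0,0.1,-1]}}

```text
clock: 2.8
eef_pos: [0.4257, -0.2815, 0.0179]
eef_rot: [[-0.997, 0.001, -0.081], [0.081, -0.001, -0.997], [-0.001, -1.0, 0.001]]
contact_force: [-1.7, 0.3, 4.3]
opening: 0.0261
```

```bash
python3 -c "
from h import *
delta(.4252,-.281,.1,175.3)"
```

```text
t 2.8 pos [ 0.4257 -0.2815  0.0179] phi 175.33 F [-1.7  0.3  4.3] open 0.0261
turn [-0.04  0.03 -0.04] shift cm [ 0.05 -8.21 -0.04] q [ 0.51  0.54 -0.04  2.06  0.04  0.54 -1.21]
```

Request:
{"fn": "drive_tool", "kwargs": {"deltas": [0,0,0,0,-1,0,-1,0,0,0,0,-3,0,-1,0,0,0,0,-6,0,-1,0,0,0,0,-9,0,-1,0,0,0,0,-10,0,-1]}}

```text
clock: 3.3
eef_pos: [0.4269, -0.2818, 0.1205]
eef_rot: [[-0.997, 0.004, -0.081], [0.081, -0.002, -0.997], [-0.004, -1.0, 0.002]]
contact_force: [0.8, -1.0, -2.2]
opening: 0.0256
```

```bash
python3 -c "
from h import *
c=snap('w1e')
delta(.63,.057,.16,179)"
```

```text
t 3.35 pos [ 0.427  -0.2819  0.1205] phi 175.34 F [ 0.3  0.2 -1.5] open 0.026
turn [-0.12 -3.66 -0.25] shift cm [-17.5   -3.94 -35.42] q [ 0.51  0.38 -0.04  1.98  0.02  0.78 -1.2 ]
```

View pics/w1e.png

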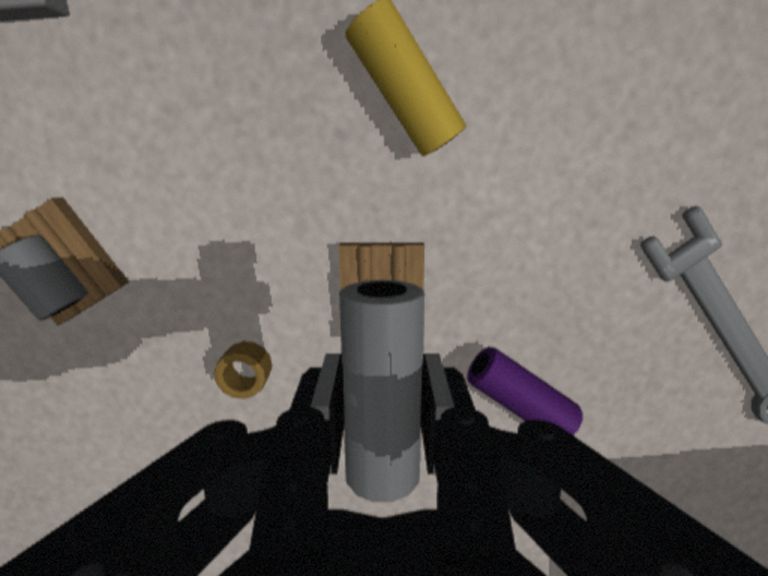

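Request:
{"fn": "drive_tool", "kwargs": {"deltas": [0,0,0,-0.8,-1,-1.6,-1,0,-0.5,0,-2.4,-2.2,-4.9,-1,0,-1,0,-4.2,-3.4,-8.6,-1,0,-1.5,0,-6,-4,-12.2,-1,0,-2,0,-7.9,-4,-16,-1]}}

```text
clock: 3.85
eef_pos: [0.5178, -0.1269, 0.1571]
eef_rot: [[-0.999, 0.0, -0.047], [0.047, -0.0, -0.999], [-0.0, -1.0, 0.0]]
contact_force: [1.4, -0.7, -3.0]
opening: 0.0255
```

Request:
{"fn": "drive_tool", "kwargs": {"deltas": [0,-0.5,0,-1.8,0,-3.7,-1,0,-1,0,-3.7,0,-7.5,-1,0,-1.5,0,-5.6,0,-11.3,-1,0,-1.7,0,-7.5,0,-15,-1,0,-1.7,0,-9,0,-18.2,-1]}}

```text
clock: 4.35
eef_pos: [0.6158, 0.052, 0.1557]
eef_rot: [[-1.0, -0.002, -0.015], [0.015, 0.0, -1.0], [0.002, -1.0, -0.0]]
contact_force: [0.9, -0.2, -2.7]
opening: 0.0263
```

```bash
python3 -c "
from h import *
delta(.63,.057,.16,179)"
```

```text
t 4.35 pos [0.6158 0.052  0.1557] phi 179.12 F [ 0.9 -0.2 -2.7] open 0.0263
turn [0.02 0.12 0.1 ] shift cm [-1.41 -0.43 -0.52] q [-0.08  0.5  -0.13  1.67  0.07  0.98 -1.82]
```

Request:
{"fn": "drive_tool", "kwargs": {"deltas": [0,0,0,-0.7,-0.2,-0.2,-1,0,0,0,-1.4,-0.4,-0.5,-1,0,0,0,-1.4,-0.4,-0.5,-1,0,0,0,-1.4,-0.4,-0.5,-1,0,0,0,-1.4,-0.4,-0.5,-1]}}

```text
clock: 4.85
eef_pos: [0.6291, 0.0529, 0.1611]
eef_rot: [[-1.0, -0.001, -0.018], [0.018, -0.001, -1.0], [0.001, -1.0, 0.001]]
contact_force: [-0.1, 0.7, -2.3]
opening: 0.0259
```

```bash
cat > bed.py <<'E'
from h import *
def bedfit(c):
    hsv=cv2.cvtColor(c["color"],cv2.COLOR_RGB2HSV)
    m=cv2.inRange(hsv,(105,120,30),(130,255,255))
    n,l,st,ce=cv2.connectedComponentsWithStats(m)
    out=[]
    for i in range(1,n):
        if st[i,4]>400:
            P=back(c,ce[i],.0255)[0]
            r=cv2.minAreaRect(np.argwhere(l==i)[:,::-1].astype(np.float32))
            # corners to world at z=.024
            W=back(c,cv2.boxPoints(r),.024); e=[np.linalg.norm(W[k]-W[k-1]) for k in range(4)]
            print(st[i,4],ce[i].round(1),P.round(4),"box ctr",W.mean(0).round(4)[:2],"edges",np.round(e[:2],4))
            out.append(P)
    return out
if __name__=="__main__":
    c=snap('w2'); delta(.63,.057,.16,179); bedfit(c)
E
python3 bed.py
```

```text
t 4.9 pos [0.6292 0.0532 0.1612] phi 178.96 F [-0.1 -0.9 -2. ] open 0.0256
turn [-0.03 -0.04  0.03] shift cm [-0.07  0.12 -0.38] q [-0.08  0.51 -0.12  1.63  0.07  1.   -1.82]
2741 [135.3 174.5] [0.6413 0.1683 0.0255] box ctr [0.6394 0.1696] edges [0.063  0.0444]
2583 [210.9 173.3] [0.641  0.0951 0.0255] box ctr [0.638  0.0955] edges [0.0601 0.0433]
2410 [290.2 171.6] [0.6412 0.0187 0.0255] box ctr [0.6366 0.0191] edges [0.06   0.0424]
2698 [365.3 173.8] [ 0.6377 -0.0539  0.0255] box ctr [ 0.636 -0.055] edges [0.047  0.0617]
```

View pics/w2.png

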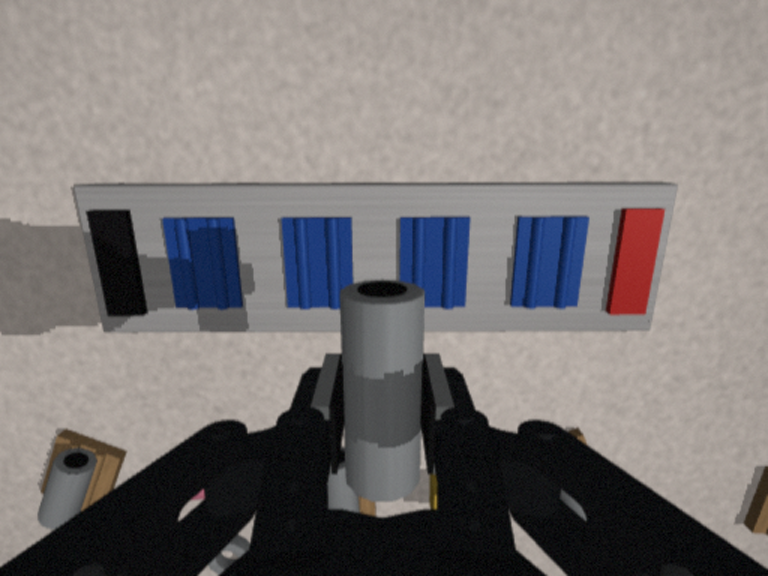

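```bash
python3 -c "
from h import *
delta(.638,.0952,.07,179.1)"
```

```text
t 4.9 pos [0.6292 0.0532 0.1612] phi 178.96 F [-0.1 -0.9 -2. ] open 0.0256
turn [-0.03 -0.14  0.03] shift cm [-0.8   9.12 -4.22] q [-0.08  0.51 -0.12  1.63  0.07  1.   -1.82]
```

Request:
{"fn": "drive_tool", "kwargs": {"deltas": [0,0,0,-0.2,1.5,-1.5,-1,0,0,0,-0.5,4,-3,-1,0,0,0,-0.8,7,-4.2,-1,0,0,0,-0.8,9.1,-4.2,-1,0,0,0,-0.8,9.1,-4.2,-1]}}

```text
clock: 5.4
eef_pos: [0.6355, 0.0971, 0.0662]
eef_rot: [[-1.0, -0.007, -0.015], [0.015, -0.001, -1.0], [0.007, -1.0, 0.001]]
contact_force: [-0.3, 0.5, -1.9]
opening: 0.0258
```

```bash
python3 -c "
from bed import *
c=snap('w2b'); bedfit(c)
delta(.638,.0952,.034,179.1)"
```

```text
5549 [147.5 214.5] [0.6421 0.1685 0.0255] box ctr [0.6392 0.1701] edges [0.0651 0.0443]
1410 [266.8 189.9] [0.6579 0.0893 0.0255] box ctr [0.6471 0.0947] edges [0.0436 0.0429]
5321 [477.6 216. ] [ 0.6375 -0.0509  0.0255] box ctr [ 0.6356 -0.0506] edges [0.0513 0.0623]
5524 [369.6 214.6] [0.6397 0.0211 0.0255] box ctr [0.6369 0.0194] edges [0.0493 0.0635]
t 5.45 pos [0.6368 0.0967 0.0683] phi 179.09 F [ 0.1 -0.1 -2. ] open 0.0258
turn [-0.04 -0.01  0.22] shift cm [-0.13  3.43  0.15] q [-0.15  0.63 -0.12  1.68  0.1   0.84 -1.9 ]
```

View pics/w2b.png

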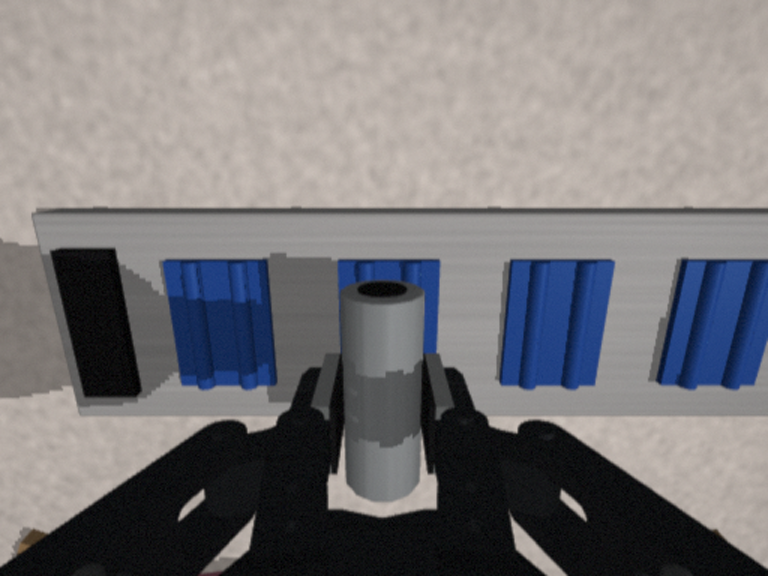

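Request:
{"fn": "drive_tool", "kwargs": {"deltas": [0,0,0.2,-0.1,0.6,0.2,-1,0,0,0.2,-0.1,1.6,0.2,-1,0,0,0.2,-0.1,2.6,0.2,-1,0,0,0.2,-0.1,3.1,0.2,-1,0,0,0.2,-0.1,3.1,0.2,-1]}}

```text
clock: 5.95
eef_pos: [0.6387, 0.094, 0.0383]
eef_rot: [[-1.0, 0.002, -0.017], [0.017, -0.0, -1.0], [-0.002, -1.0, 0.0]]
contact_force: [0.1, 0.1, -2.0]
opening: 0.0259
```

```bash
python3 -c "
from bed import *
c=snap('w2c')
delta(.638,.0945,.032,179.1)"
```

```text
t 6.0 pos [0.6391 0.0941 0.0389] phi 179.04 F [ 0.5 -0.7 -2.2] open 0.0255
turn [-0.01 -0.06 -0.16] shift cm [ 0.12  0.69 -0.03] q [-0.15  0.67 -0.12  1.7   0.1   0.78 -1.91]
```

View pics/w2c.png

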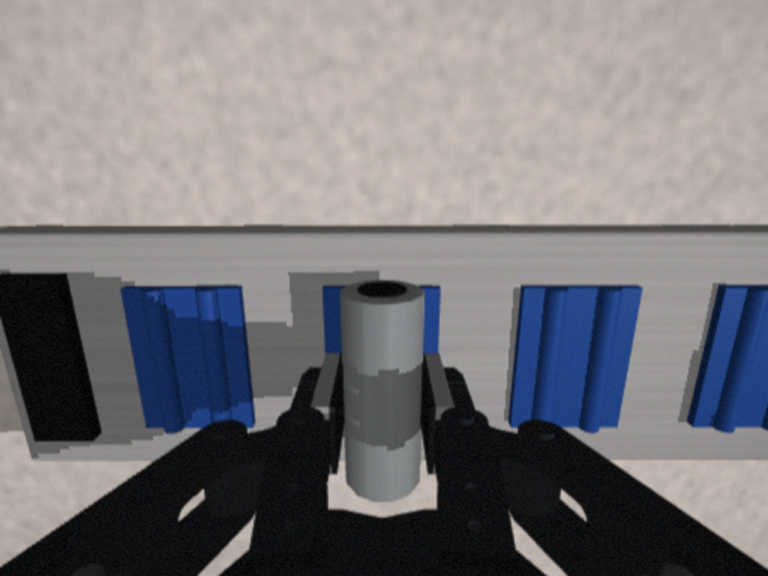

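Request:
{"fn": "drive_tool", "kwargs": {"deltas": [0,0,-0.2,0.1,0.2,0,-1,0,0,-0.2,0.1,0.4,0,-1,0,0,-0.2,0.1,0.6,0,-1,0,0,-0.2,0.1,0.7,0,-1,0,0,-0.2,0.1,0.7,0,-1]}}

```text
clock: 6.5
eef_pos: [0.6384, 0.0943, 0.0323]
eef_rot: [[-1.0, 0.0, -0.017], [0.017, -0.0, -1.0], [-0.0, -1.0, 0.0]]
contact_force: [0.1, -0.1, -2.2]
opening: 0.0259
```

Request:
{"fn": "drive_tool", "kwargs": {"deltas": [0,0,0,0,0.05,0,-1,0,0,0,0,0.1,0,-1,0,0,0,0,0.15,0,-1,0,0,0,0,0.15,0,-1,0,0,0,0,0.15,0,-1]}}

```text
clock: 7.0
eef_pos: [0.6386, 0.0943, 0.032]
eef_rot: [[-1.0, 0.001, -0.017], [0.017, 0.0, -1.0], [-0.001, -1.0, -0.0]]
contact_force: [-4.2, 0.1, 8.9]
opening: 0.0258
```

Request:
{"fn": "drive_tool", "kwargs": {"deltas": [0,0,0,0,0,0,-0.2,0,0,0,0,0,0,0.1,0,0,0,0,0,0,0.1,0,0,0,0,-0.5,0,0.1,0,0,0,0,-2,0,0.1]}}

```text
clock: 7.5
eef_pos: [0.6374, 0.094, 0.0501]
eef_rot: [[-1.0, -0.003, -0.017], [0.017, -0.001, -1.0], [0.003, -1.0, 0.001]]
contact_force: [0.4, -0.7, 0.4]
opening: 0.047
```

Request:
{"fn": "drive_tool", "kwargs": {"deltas": [0,0,0,0,-3,0,0.1,0,0,0,0,-6,0,0.1,0,0,0,0,-9,0,0.1,0,0,0,0,-11,0,0.1,0,0,0,0,-11,0,0.1]}}

```text
clock: 8.0
eef_pos: [0.6406, 0.0947, 0.1656]
eef_rot: [[-1.0, 0.007, -0.017], [0.017, 0.002, -1.0], [-0.007, -1.0, -0.002]]
contact_force: [-0.0, -0.0, -0.2]
opening: 0.0473
```

```bash
python3 -c "
from bed import *
c=snap('w2d'); pinfit(c,(.638,.0945,-.016),.039,.072,'f2d',-5,90)
bedfit(c)
delta(.4455,.0885,.15,186)"
```

```text
fit x 0.6536 y 0.0795 yaw -3.38 deg mismatch 0.857 area 17038 (model 2417)
2525 [180.5 184.7] [0.6412 0.1689 0.0255] box ctr [0.6394 0.17  ] edges [0.0613 0.0439]
416 [237.  184.4] [0.6406 0.1128 0.0255] box ctr [0.6392 0.1129] edges [0.0591 0.0071]
403 [273.3 184.7] [0.6396 0.0768 0.0255] box ctr [0.6386 0.0765] edges [0.059  0.0068]
2546 [329.9 184.6] [0.6389 0.0207 0.0255] box ctr [0.6373 0.0198] edges [0.0464 0.0617]
2595 [404.6 184.6] [ 0.6376 -0.0534  0.0255] box ctr [ 0.6362 -0.0547] edges [0.0479 0.064 ]
577 [  6.2 227.8] [0.598  0.3546 0.0255] box ctr [0.5975 0.3546] edges [0.0584 0.0153]
t 8.05 pos [0.6396 0.0945 0.1635] phi 179.04 F [-0.   0.2 -0.3] open 0.0471
turn [ 0.04 -6.96 -0.24] shift cm [19.4   1.27  0.92] q [-0.14  0.53 -0.13  1.59  0.08  1.02 -1.88]
```

View pics/w2d.png

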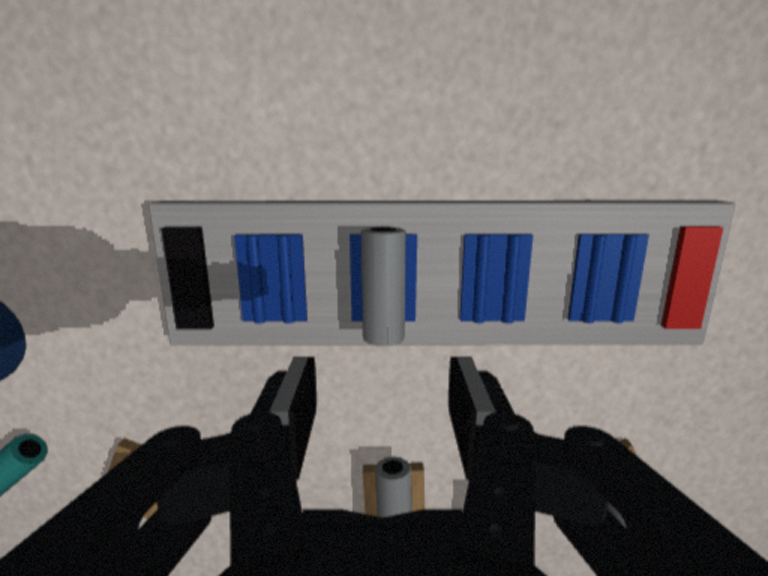

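```bash
cat >> h.py <<'E'
def sil(c,x,y,yawdeg,z,L):
    t=np.linspace(0,2*np.pi,60);yaw=np.radians(yawdeg);ax=np.array([np.cos(yaw),np.sin(yaw),0]);n=np.array([-ax[1],ax[0],0])
    return cv2.convexHull(proj(c,np.vstack([np.array([x,y,z])+s*L/2*ax+.014*(np.cos(t)[:,None]*n+np.sin(t)[:,None]*[0,0,1]) for s in(-1,1)])).astype(np.float32))
def over(c,items,out,box,f=4):
    x0,y0,x1,y1=box
    v=cv2.resize(c["color"][y0:y1,x0:x1,::-1],None,fx=f,fy=f,interpolation=cv2.INTER_CUBIC)
    for it in items: cv2.polylines(v,[np.round((sil(c,*it)-[x0,y0]+.5)*f).astype(np.int32)],True,(0,255,0),1)
    cv2.imwrite(out,v)
E
python3 -c "
from h import *
c=load('w2d'); over(c,[(.638,.0948,-.9,.039,.072)],'pics/o2d.png',(190,130,330,250))"
```

```text
(no output)
```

View pics/o2d.png

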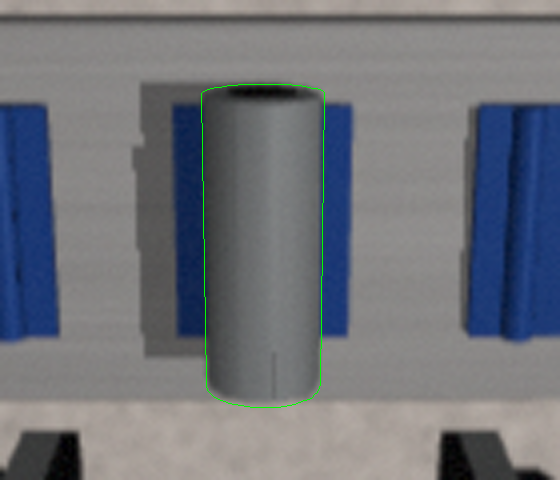

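pin_72 sits in the third cradle: its silhouette matches the model at (0.638, 0.0948). Next is pin_88.

Request:
{"fn": "drive_tool", "kwargs": {"deltas": [0,-1.5,0,3,0,0.2,0.3,0,-3,0,8,0.3,0.4,0.3,0,-4.5,0,13,0.7,0.6,0.3,0,-6,0,17.5,1,0.8,0.3,0,-7,0,19.4,1.3,0.9,0.3]}}

```text
clock: 8.55
eef_pos: [0.4392, 0.0877, 0.1469]
eef_rot: [[-0.994, -0.004, 0.107], [-0.107, -0.001, -0.994], [0.004, -1.0, 0.001]]
contact_force: [-0.0, -0.7, 0.5]
opening: 0.0556
```

Request:
{"fn": "drive_tool", "kwargs": {"deltas": [0,0,0,0,0,0,0.3,0,0,0,0,0,0,0.3,0,0,0,0,0,0,0.3,0,0,0,0,0,0,0.3,0,0,0,0,0,0,0.3]}}

```text
clock: 9.05
eef_pos: [0.4449, 0.0885, 0.1476]
eef_rot: [[-0.994, -0.0, 0.105], [-0.105, 0.0, -0.994], [0.0, -1.0, -0.0]]
contact_force: [0.5, -0.1, 0.1]
opening: 0.0554
```

```bash
python3 -c "
from h import *
c=snap('w3'); p=pinfit(c,(.4455,.0885,.1),.025,.088,'f3',-9,80)
pinfit(c,(.4455,.0885,.1),.025,.072,'f3x',-9,80)
delta(p[0],p[1],.05,180+np.degrees(p[2]))"
```

```text
fit x 0.4460 y 0.0891 yaw 1.71 deg mismatch 0.053 area 2822 (model 2919)
fit x 0.4516 y 0.0894 yaw 1.34 deg mismatch 0.187 area 2822 (model 2453)
t 9.1 pos [0.4448 0.0885 0.1476] phi -173.97 F [-0.4  0.2 -0.1] open 0.0553
turn [0.   4.32 0.01] shift cm [-0.13  9.76 -0.05] q [-0.15  0.27 -0.2   2.07  0.07  0.81 -1.86]
```

View pics/f3.png

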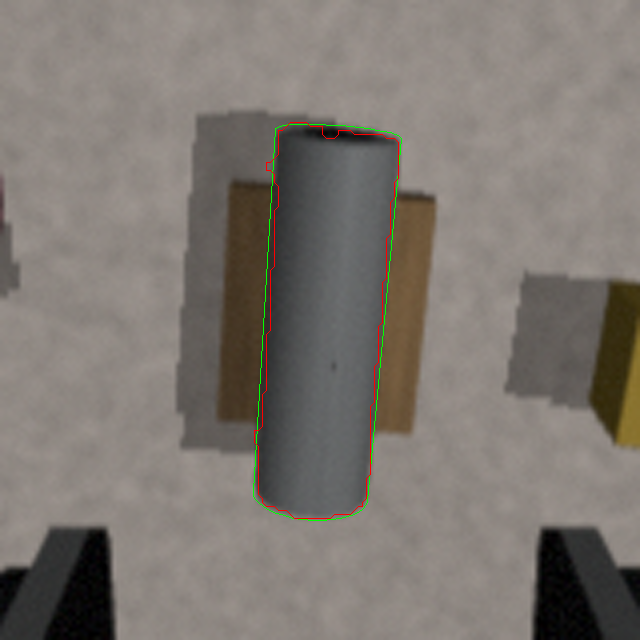

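Request:
{"fn": "drive_tool", "kwargs": {"deltas": [0,2,0,-0.1,3,0,0.3,0,4.3,0,-0.1,6,0,0.3,0,4.3,0,-0.1,9,0,0.3,0,4.3,0,-0.1,9.8,0,0.3,0,4.3,0,-0.1,9.8,0,0.3]}}

```text
clock: 9.6
eef_pos: [0.4446, 0.0884, 0.049]
eef_rot: [[-1.0, -0.003, 0.031], [-0.031, -0.001, -1.0], [0.003, -1.0, 0.001]]
contact_force: [-0.0, 1.4, 0.2]
opening: 0.0554
```

```bash
python3 -c "
from h import *
c=snap('w3b'); p=pinfit(c,(.446,.0891,.03),.025,.088,'f3b',-9,110)
delta(.446,.0891,.017,181.7)"
```

```text
fit x 0.4459 y 0.0891 yaw 1.77 deg mismatch 0.069 area 6285 (model 6698)
t 9.65 pos [0.4454 0.0886 0.05  ] phi -178.24 F [0.7 1.4 0.5] open 0.0557
turn [-0.01  0.06  0.04] shift cm [-0.06  3.3  -0.05] q [-0.19  0.43 -0.16  2.16  0.13  0.56 -1.98]
```

Request:
{"fn": "drive_tool", "kwargs": {"deltas": [0,0,0,0,1,0,0.3,0,0,0,-0.1,2.2,0,0.3,0,0,0,-0.1,3.2,0,0.3,0,0,0,-0.1,3.3,0,0.3,0,0,0,-0.1,3.3,0,0.3]}}

```text
clock: 10.15
eef_pos: [0.4459, 0.0885, 0.0164]
eef_rot: [[-1.0, -0.001, 0.031], [-0.031, -0.0, -1.0], [0.001, -1.0, 0.0]]
contact_force: [1.0, 0.2, 0.4]
opening: 0.0557
```

Request:
{"fn": "drive_tool", "kwargs": {"deltas": [0,0,0,0,0,0,0.3,0,0,0,0,0,0,-1,0,0,0,0,0,0,-1,0,0,0,0,0,0,-1,0,0,0,0,0,0,-1]}}

```text
clock: 10.65
eef_pos: [0.4465, 0.0885, 0.0174]
eef_rot: [[-1.0, 0.001, 0.03], [-0.03, -0.0, -1.0], [-0.001, -1.0, 0.0]]
contact_force: [-0.6, -1.0, 6.6]
opening: 0.0256
```

```bash
python3 -c "
from h import *
delta(.446,.0891,.12,181.7)"
```

```text
t 10.65 pos [0.4465 0.0885 0.0174] phi -178.27 F [-0.6 -1.   6.6] open 0.0256
turn [-0.01  0.03 -0.04] shift cm [  0.04 -10.26  -0.06] q [-0.2   0.49 -0.14  2.18  0.15  0.48 -2.  ]
```

Request:
{"fn": "drive_tool", "kwargs": {"deltas": [0,0,0,0,-1,0,-1,0,0,0,0,-3.5,0,-1,0,0,0,0,-7,0,-1,0,0,0,0,-10.3,0,-1,0,0,0,0,-11,0,-1]}}

```text
clock: 11.15
eef_pos: [0.4479, 0.0891, 0.1303]
eef_rot: [[-1.0, 0.005, 0.03], [-0.03, 0.001, -1.0], [-0.005, -1.0, -0.001]]
contact_force: [0.8, 0.6, -3.1]
opening: 0.0259
```

```bash
python3 -c "
from h import *
delta(.6398,.170,.12,179.1)"
```

```text
t 11.15 pos [0.4479 0.0891 0.1303] phi -178.26 F [ 0.8  0.6 -3.1] open 0.0259
turn [ 0.08  2.64 -0.3 ] shift cm [-19.42   1.15  -7.5 ] q [-0.16  0.3  -0.19  2.08  0.08  0.76 -1.94]
```

Request:
{"fn": "drive_tool", "kwargs": {"deltas": [0,0.5,0,-2,0,-0.8,-1,0,1,0,-5.5,0,-2.1,-1,0,1.5,0,-9.5,0,-3.6,-1,0,2,0,-13.5,0,-5.2,-1,0,2.6,0,-17,0.2,-6.5,-1]}}

```text
clock: 11.65
eef_pos: [0.6155, 0.1596, 0.1241]
eef_rot: [[-1.0, -0.0, -0.015], [0.015, -0.0, -1.0], [0.0, -1.0, 0.0]]
contact_force: [0.8, -0.3, -3.3]
opening: 0.0258
```

Request:
{"fn": "drive_tool", "kwargs": {"deltas": [0,0,0,-1.2,0.2,-0.5,-1,0,0,0,-2.2,0.5,-0.9,-1,0,0,0,-2.4,1,-1,-1,0,0,0,-2.4,1,-1,-1,0,0,0,-2.4,1,-1,-1]}}

```text
clock: 12.15
eef_pos: [0.6373, 0.1678, 0.1144]
eef_rot: [[-1.0, -0.001, -0.015], [0.015, -0.001, -1.0], [0.001, -1.0, 0.001]]
contact_force: [-0.7, -0.3, -3.5]
opening: 0.0258
```

```bash
python3 -c "
from h import *
delta(.6398,.170,.045,179.1)"
```

```text
t 12.15 pos [0.6373 0.1678 0.1144] phi 179.14 F [-0.7 -0.3 -3.5] open 0.0258
turn [-0.04  0.04  0.08] shift cm [-0.26  6.94 -0.23] q [-0.25  0.6  -0.14  1.6   0.1   0.95 -2.01]
```

Request:
{"fn": "drive_tool", "kwargs": {"deltas": [0,0,0,-0.2,1,-0.2,-1,0,0,0,-0.2,3.5,-0.2,-1,0,0,0,-0.2,6,-0.2,-1,0,0,0,-0.2,7,-0.2,-1,0,0,0,-0.2,7,-0.2,-1]}}

```text
clock: 12.65
eef_pos: [0.6391, 0.1698, 0.0431]
eef_rot: [[-1.0, -0.003, -0.015], [0.015, -0.001, -1.0], [0.003, -1.0, 0.001]]
contact_force: [-0.1, 0.0, -2.7]
opening: 0.0257
```

```bash
python3 -c "
from h import *
c=snap('w3d')
delta(.6398,.170,.0325,179.1)"
```

```text
t 12.7 pos [0.6401 0.1703 0.0445] phi 179.15 F [ 0.2  0.8 -1.8] open 0.0258
turn [-0.02  0.05  0.05] shift cm [0.02 1.2  0.03] q [-0.25  0.69 -0.13  1.64  0.12  0.82 -2.02]
```

View pics/w3d.png

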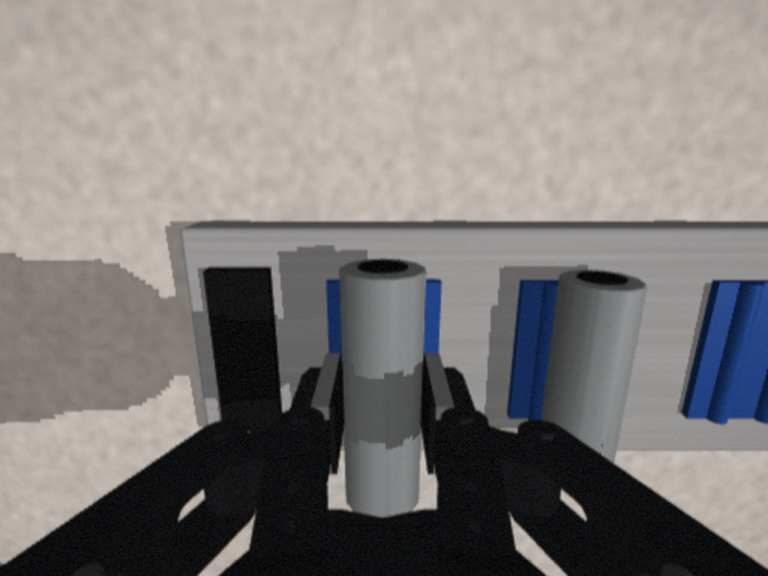

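Request:
{"fn": "drive_tool", "kwargs": {"deltas": [0,0,0,0,0.5,0,-1,0,0,0,0,0.9,0,-1,0,0,0,0,1.2,0,-1,0,0,0,0,1.25,0,-1,0,0,0,0,1.25,0,-1]}}

```text
clock: 13.2
eef_pos: [0.6404, 0.1703, 0.0324]
eef_rot: [[-1.0, 0.0, -0.015], [0.015, -0.0, -1.0], [-0.0, -1.0, 0.0]]
contact_force: [-0.1, -1.2, -4.2]
opening: 0.0259
```

Request:
{"fn": "drive_tool", "kwargs": {"deltas": [0,0,0,0,0.05,0,-1,0,0,0,0,0.1,0,-1,0,0,0,0,0.12,0,-1,0,0,0,0,0.12,0,-1,0,0,0,0,0.12,0,-1]}}

```text
clock: 13.7
eef_pos: [0.6406, 0.1704, 0.0321]
eef_rot: [[-1.0, 0.001, -0.015], [0.015, 0.0, -1.0], [-0.001, -1.0, -0.0]]
contact_force: [-3.2, -1.1, 5.8]
opening: 0.0257
```

Contact force rose, so the pin is seated. Releasing it and rising.

Request:
{"fn": "drive_tool", "kwargs": {"deltas": [0,0,0,0,0,0,-0.2,0,0,0,0,0,0,0.1,0,0,0,0,0,0,0.1,0,0,0,0,-0.5,0,0.1,0,0,0,0,-2,0,0.1]}}

```text
clock: 14.2
eef_pos: [0.6394, 0.17, 0.0504]
eef_rot: [[-1.0, -0.003, -0.015], [0.015, -0.001, -1.0], [0.003, -1.0, 0.001]]
contact_force: [0.7, -0.1, -0.5]
opening: 0.047
```

Request:
{"fn": "drive_tool", "kwargs": {"deltas": [0,0,0,0,-3,0,0.1,0,0,0,0,-6,0,0.1,0,0,0,0,-9,0,0.1,0,0,0,0,-11,0,0.1,0,0,0,0,-11,0,0.1]}}

```text
clock: 14.7
eef_pos: [0.6425, 0.1712, 0.1662]
eef_rot: [[-1.0, 0.007, -0.015], [0.015, 0.002, -1.0], [-0.007, -1.0, -0.002]]
contact_force: [-0.4, -0.2, -0.4]
opening: 0.047
```

```bash
python3 -c "
from h import *
c=snap('w3e'); over(c,[(.638,.0948,-.9,.039,.072),(.6393,.1698,-.9,.039,.088)],'pics/o3e.png',(190,110,390,260))
delta(.452,-.091,.15,206)"
```

```text
t 14.75 pos [0.6416 0.1708 0.164 ] phi 179.14 F [ 0.2 -0.1 -0.6] open 0.047
turn [ 2.000e-02 -2.686e+01 -2.500e-01] shift cm [18.57  1.29 26.46] q [-0.25  0.56 -0.15  1.54  0.09  1.04 -2.  ]
```

View pics/o3e.png

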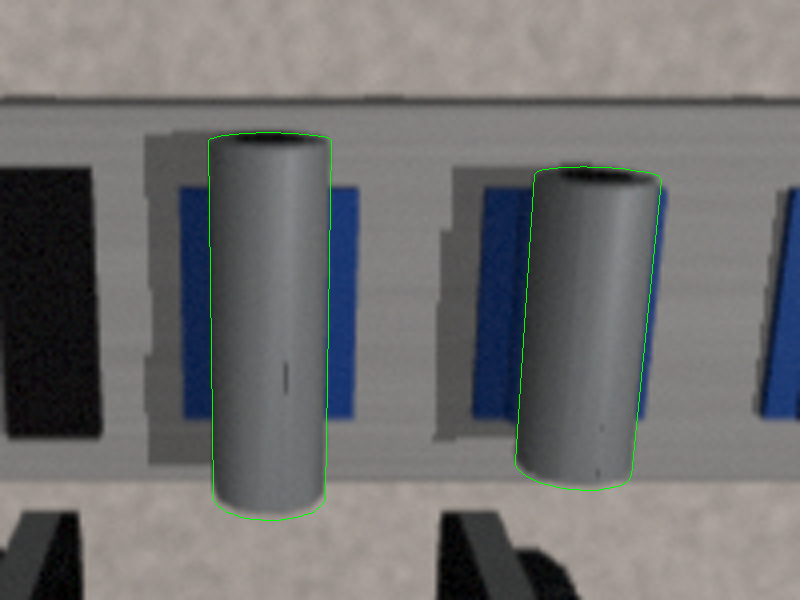

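Request:
{"fn": "drive_tool", "kwargs": {"deltas": [0,-5,0,2,0,3,0.3,0,-10,0,5,0,7,0.3,0,-15,0,8,0,11.4,0.3,0,-20,0,11,0.5,15.7,0.3,0,-25,0,14,1,20,0.3]}}

```text
clock: 15.25
eef_pos: [0.5007, -0.0221, 0.1515]
eef_rot: [[-0.911, -0.001, 0.412], [-0.412, -0.0, -0.911], [0.001, -1.0, 0.0]]
contact_force: [0.3, -1.2, 0.0]
opening: 0.0556
```

```bash
python3 -c "
from h import *
delta(.452,-.091,.15,206)"
```

```text
t 15.25 pos [ 0.5007 -0.0221  0.1515] phi -155.64 F [ 0.3 -1.2  0. ] open 0.0556
turn [-0.   -1.64  0.04] shift cm [7.27 0.16 4.27] q [ 0.14  0.34 -0.25  1.95  0.11  0.86 -1.32]
```

Request:
{"fn": "drive_tool", "kwargs": {"deltas": [0,-0.8,0,3,0,1.8,0.3,0,-1.6,0,6,0.2,3.6,0.3,0,-1.6,0,7.2,0.2,4.2,0.3,0,-1.6,0,7.2,0.2,4.2,0.3,0,-1.6,0,7.2,0.2,4.2,0.3]}}

```text
clock: 15.75
eef_pos: [0.4545, -0.0876, 0.15]
eef_rot: [[-0.901, 0.001, 0.435], [-0.435, 0.0, -0.901], [-0.001, -1.0, -0.0]]
contact_force: [0.9, 0.3, -0.1]
opening: 0.0551
```

```bash
python3 -c "
from h import *
c=snap('w4'); p=pinfit(c,(.452,-.091,.45),.025,.040,'f4',-9,80)
delta(p[0],p[1],.05,180+np.degrees(p[2]))"
```

```text
fit x 0.4527 y -0.0927 yaw 26.50 deg mismatch 0.137 area 1236 (model 1397)
t 15.8 pos [ 0.4548 -0.0871  0.15  ] phi -154.18 F [-0.1  0.   0.1] open 0.0552
turn [ 0.01 -0.68 -0.05] shift cm [ 0.44 10.    0.41] q [ 0.27  0.29 -0.24  2.04  0.09  0.82 -1.14]
```

View pics/f4.png

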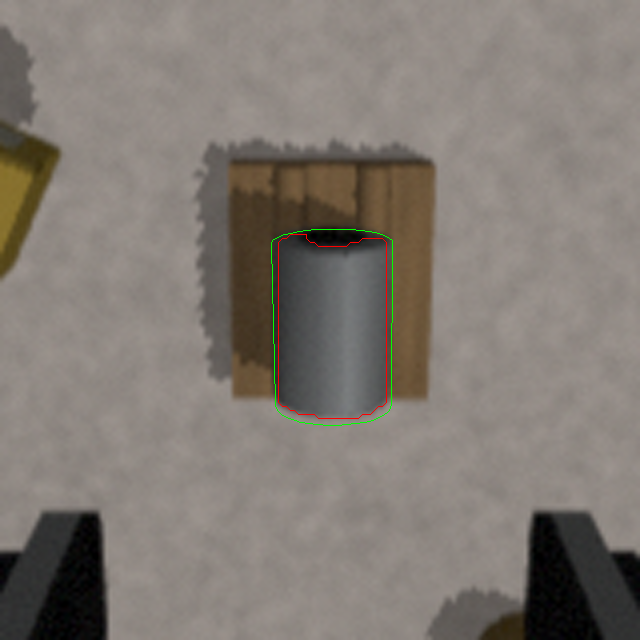

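Request:
{"fn": "drive_tool", "kwargs": {"deltas": [0,-0.7,0,0.4,3,0.4,0.3,0,-0.7,0,0.4,6,0.4,0.3,0,-0.7,0,0.4,9,0.4,0.3,0,-0.7,0,0.4,10,0.4,0.3,0,-0.7,0,0.4,10,0.4,0.3]}}

```text
clock: 16.3
eef_pos: [0.4518, -0.0925, 0.0489]
eef_rot: [[-0.895, -0.003, 0.447], [-0.447, 0.001, -0.895], [0.002, -1.0, -0.002]]
contact_force: [-0.2, -0.4, -0.4]
opening: 0.0559
```

```bash
python3 -c "
from h import *
c=snap('w4b'); p=pinfit(c,(.4527,-.0927,.463),.025,.040,'f4b',-9,110)
delta(p[0],p[1],.017,206.5)"
```

```text
fit x 0.4527 y -0.0927 yaw 26.13 deg mismatch 0.154 area 2967 (model 3413)
t 16.35 pos [ 0.4525 -0.0928  0.0499] phi -153.47 F [-0.4 -0.2  0.5] open 0.0554
turn [0.04 0.03 0.03] shift cm [-0.03  3.29  0.  ] q [ 0.25  0.44 -0.21  2.14  0.16  0.58 -1.19]
```

View pics/f4b.png

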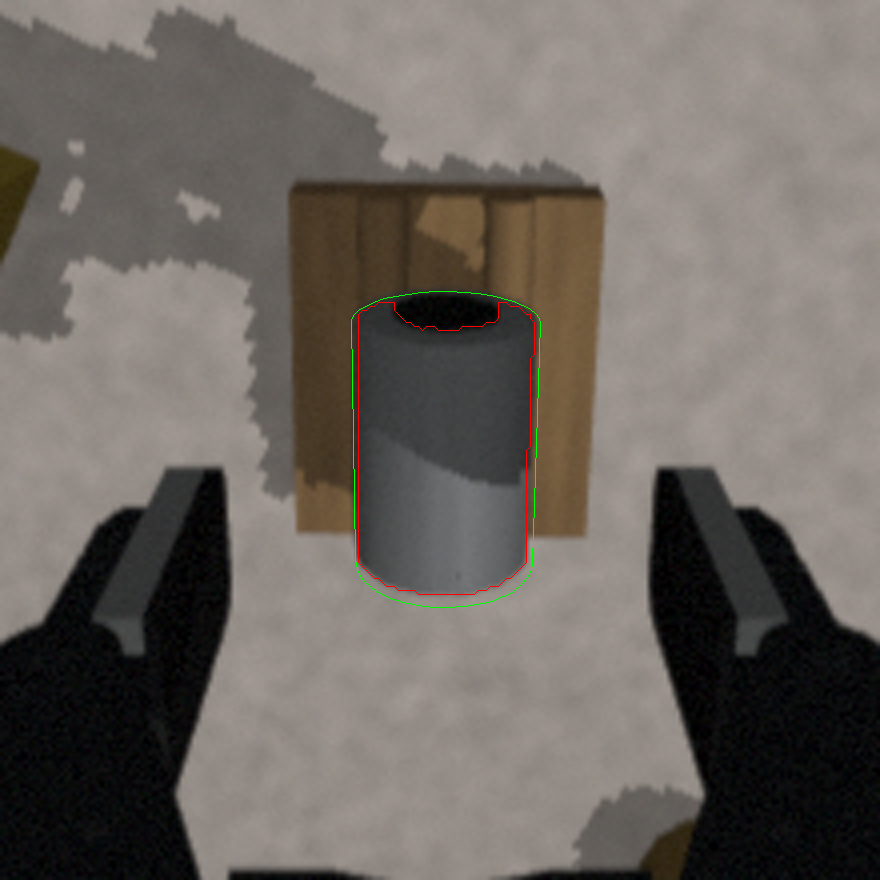

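Request:
{"fn": "drive_tool", "kwargs": {"deltas": [0,0,0,0,1,0,0.3,0,0,0,-0.1,2.2,0,0.3,0,0,0,-0.1,3.2,0,0.3,0,0,0,-0.1,3.3,0,0.3,0,0,0,-0.1,3.3,0,0.3]}}

```text
clock: 16.85
eef_pos: [0.4526, -0.0933, 0.0165]
eef_rot: [[-0.895, -0.001, 0.445], [-0.445, 0.0, -0.895], [0.001, -1.0, -0.0]]
contact_force: [1.6, 0.0, -0.1]
opening: 0.0552
```

Request:
{"fn": "drive_tool", "kwargs": {"deltas": [0,0,0,0,0,0,0.3,0,0,0,0,0,0,-1,0,0,0,0,0,0,-1,0,0,0,0,0,0,-1,0,0,0,0,0,0,-1]}}

```text
clock: 17.35
eef_pos: [0.4528, -0.0927, 0.0175]
eef_rot: [[-0.895, 0.0, 0.446], [-0.446, 0.0, -0.895], [-0.0, -1.0, -0.0]]
contact_force: [-2.7, 3.1, 8.7]
opening: 0.0261
```

```bash
python3 -c "
from h import *
delta(.4527,-.0927,.017,206.5)"
```

```text
t 17.35 pos [ 0.4528 -0.0927  0.0175] phi -153.53 F [-2.7  3.1  8.7] open 0.0261
turn [ 0.01 -0.03 -0.02] shift cm [ 0.01  0.05 -0.01] q [ 0.23  0.5  -0.19  2.16  0.19  0.49 -1.21]
```

Request:
{"fn": "drive_tool", "kwargs": {"deltas": [0,0,0,0,-1,0,-1,0,0,0,0,-3.5,0,-1,0,0,0,0,-7,0,-1,0,0,0,0,-10.3,0,-1,0,0,0,0,-11,0,-1]}}

```text
clock: 17.85
eef_pos: [0.4549, -0.0936, 0.1307]
eef_rot: [[-0.895, 0.006, 0.445], [-0.445, -0.001, -0.895], [-0.005, -1.0, 0.003]]
contact_force: [0.1, 0.1, -2.3]
opening: 0.0258
```

```bash
python3 -c "
from h import *
delta(.636,-.055,.12,179.1)"
```

```text
t 17.85 pos [ 0.4549 -0.0936  0.1307] phi -153.57 F [ 0.1  0.1 -2.3] open 0.0258
turn [-0.13 27.33 -0.31] shift cm [-17.93   1.17   4.6 ] q [ 0.29  0.31 -0.25  2.06  0.11  0.77 -1.13]
```

Request:
{"fn": "drive_tool", "kwargs": {"deltas": [0,5,0,-1.5,0,0.4,-1,0,10,0,-5,0,1.3,-1,0,15,0,-9,0,2.4,-1,0,20,0,-13,0,3.4,-1,0,25,0,-16.5,0.2,4.3,-1]}}

```text
clock: 18.35
eef_pos: [0.6215, -0.0579, 0.1248]
eef_rot: [[-1.0, 0.0, 0.022], [-0.022, -0.0, -1.0], [-0.0, -1.0, 0.0]]
contact_force: [-0.2, 0.3, -2.3]
opening: 0.0256
```

Request:
{"fn": "drive_tool", "kwargs": {"deltas": [0,1.5,0,-0.8,0,-0.4,-1,0,2.3,0,-1.4,0.3,-0.6,-1,0,2.3,0,-1.5,0.8,-0.6,-1,0,2.3,0,-1.5,1,-0.6,-1,0,2.3,0,-1.5,1,-0.6,-1]}}

```text
clock: 18.85
eef_pos: [0.6333, -0.0527, 0.1144]
eef_rot: [[-1.0, -0.002, -0.015], [0.015, -0.0, -1.0], [0.002, -1.0, 0.0]]
contact_force: [1.0, -0.0, -0.8]
opening: 0.0258
```

```bash
python3 -c "
from h import *
delta(.636,-.055,.045,179.1)"
```

```text
t 18.85 pos [ 0.6333 -0.0527  0.1144] phi 179.13 F [ 1.  -0.  -0.8] open 0.0258
turn [-0.02  0.03  0.09] shift cm [-0.29  6.94  0.22] q [ 0.07  0.57 -0.11  1.67  0.07  0.91 -1.65]
```

Request:
{"fn": "drive_tool", "kwargs": {"deltas": [0,0,0,-0.2,1,0.2,-1,0,0,0,-0.2,3.5,0.2,-1,0,0,0,-0.2,6,0.2,-1,0,0,0,-0.2,7,0.2,-1,0,0,0,-0.2,7,0.2,-1]}}

```text
clock: 19.35
eef_pos: [0.6353, -0.0543, 0.0433]
eef_rot: [[-1.0, -0.003, -0.015], [0.015, -0.0, -1.0], [0.003, -1.0, 0.0]]
contact_force: [0.2, -0.9, -0.6]
opening: 0.0258
```

```bash
python3 -c "
from h import *
c=snap('w4d')
delta(.636,-.055,.0325,179.1)"
```

```text
t 19.4 pos [ 0.6363 -0.0542  0.0446] phi 179.14 F [-0.5 -0.5 -0.6] open 0.0262
turn [-0.    0.04  0.06] shift cm [0.03 1.21 0.08] q [ 0.07  0.65 -0.1   1.71  0.09  0.78 -1.66]
```

View pics/w4d.png

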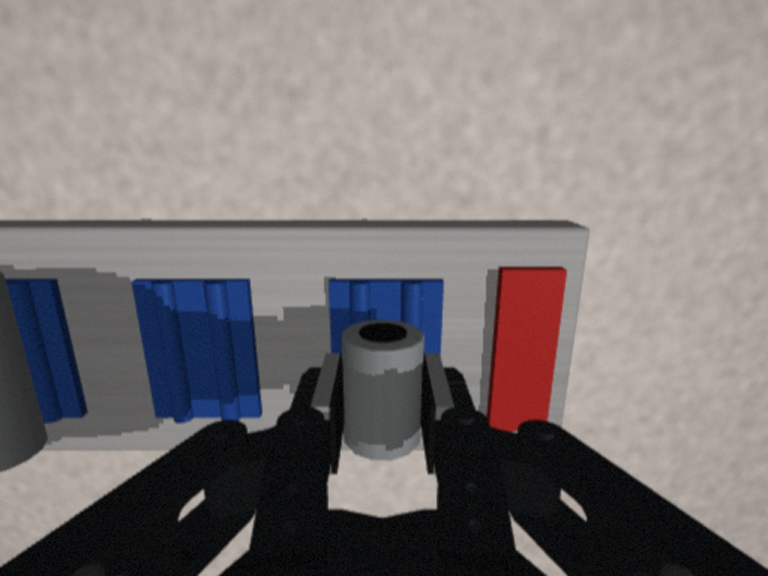

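Request:
{"fn": "drive_tool", "kwargs": {"deltas": [0,0,0,0,0.5,0.1,-1,0,0,0,0,0.9,0.1,-1,0,0,0,0,1.2,0.1,-1,0,0,0,0,1.25,0.1,-1,0,0,0,0,1.25,0.1,-1]}}

```text
clock: 19.9
eef_pos: [0.6367, -0.0549, 0.0325]
eef_rot: [[-1.0, 0.0, -0.015], [0.015, -0.0, -1.0], [-0.0, -1.0, 0.0]]
contact_force: [-0.3, 0.6, -1.5]
opening: 0.0257
```

Request:
{"fn": "drive_tool", "kwargs": {"deltas": [0,0,0,0,0.05,0,-1,0,0,0,0,0.1,0,-1,0,0,0,0,0.12,0,-1,0,0,0,0,0.12,0,-1,0,0,0,0,0.12,0,-1]}}

```text
clock: 20.4
eef_pos: [0.6369, -0.0549, 0.0321]
eef_rot: [[-1.0, 0.001, -0.015], [0.015, -0.0, -1.0], [-0.001, -1.0, 0.0]]
contact_force: [-2.1, -0.1, 6.6]
opening: 0.0259
```

Request:
{"fn": "drive_tool", "kwargs": {"deltas": [0,0,0,0,0,0,-0.2,0,0,0,0,0,0,0.1,0,0,0,0,0,0,0.1,0,0,0,0,-0.5,0,0.1,0,0,0,0,-2,0,0.1]}}

```text
clock: 20.9
eef_pos: [0.6355, -0.0549, 0.0506]
eef_rot: [[-1.0, -0.003, -0.015], [0.015, 0.0, -1.0], [0.003, -1.0, -0.0]]
contact_force: [-0.3, -0.4, 0.0]
opening: 0.0467
```

Request:
{"fn": "drive_tool", "kwargs": {"deltas": [0,0,0,0,-3,0,0.1,0,0,0,0,-6,0,0.1,0,0,0,0,-9,0,0.1,0,0,0,0,-11,0,0.1,0,0,0,0,-11,0,0.1]}}

```text
clock: 21.4
eef_pos: [0.6389, -0.055, 0.1661]
eef_rot: [[-1.0, 0.007, -0.015], [0.015, -0.0, -1.0], [-0.007, -1.0, 0.0]]
contact_force: [-0.8, 0.1, -0.2]
opening: 0.0472
```

```bash
python3 -c "
from h import *
c=snap('w4e'); over(c,[(.638,.0948,-.9,.039,.072),(.636,-.0551,-.9,.039,.040)],'pics/o4e.png',(110,110,310,260))
delta(.465,.296,.16,339)"
```

```text
t 21.45 pos [ 0.6378 -0.055   0.1639] phi 179.14 F [-0.2 -0.2 -0.8] open 0.047
turn [-3.4000e-01 -1.5986e+02 -5.0000e-02] shift cm [ 17.8    0.31 -34.84] q [ 0.07  0.52 -0.11  1.61  0.06  1.01 -1.64]
```

View pics/o4e.png

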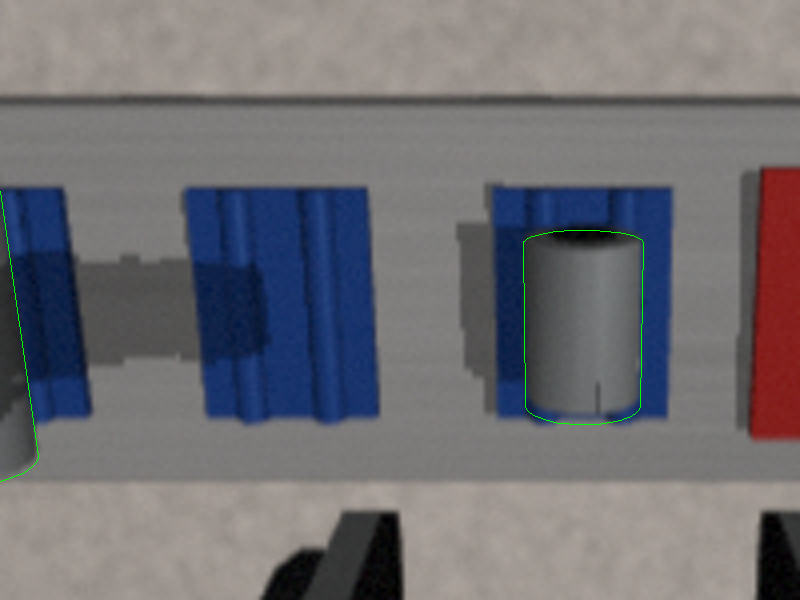

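Request:
{"fn": "drive_tool", "kwargs": {"deltas": [0,-8,0,1.6,0,-3,0.3,0,-16,0,3.2,0,-6,0.3,0,-24,0,4.8,0,-9.5,0.3,0,-32,0,6.4,0,-13,0.3,0,-40,0,8,0,-16,0.3]}}

```text
clock: 21.95
eef_pos: [0.5575, 0.108, 0.1607]
eef_rot: [[-0.771, -0.001, 0.637], [-0.637, 0.0, -0.771], [0.001, -1.0, -0.001]]
contact_force: [0.3, 0.6, 0.4]
opening: 0.0556
```

```bash
python3 -c "
from h import *
delta(.465,.296,.16,339)"
```

```text
t 21.95 pos [0.5575 0.108  0.1607] phi -140.47 F [0.3 0.6 0.4] open 0.0556
turn [ 8.0000e-02 -1.1947e+02 -2.0000e-02] shift cm [ -4.83   0.08 -20.39] q [-0.05  0.44 -0.32  1.78  0.16  0.95 -1.32]
```

Request:
{"fn": "drive_tool", "kwargs": {"deltas": [0,-8,0,-0.7,0,-3,0.3,0,-16,0,-1.4,0,-6,0.3,0,-24,0,-2.1,0,-9,0.3,0,-32,0,-2.8,0,-12,0.3,0,-40,0,-3.6,0,-15,0.3]}}

```text
clock: 22.45
eef_pos: [0.491, 0.2458, 0.1606]
eef_rot: [[-0.183, -0.001, 0.983], [-0.983, -0.001, -0.183], [0.001, -1.0, -0.001]]
contact_force: [-0.1, -0.1, -0.1]
opening: 0.0555
```

```bash
python3 -c "
from h import *
delta(.465,.296,.16,339)"
```

```text
t 22.45 pos [0.491  0.2458 0.1606] phi -100.53 F [-0.1 -0.1 -0.1] open 0.0555
turn [ 9.000e-02 -7.953e+01  1.000e-02] shift cm [-4.46  0.06 -3.48] q [-0.18  0.44 -0.52  1.81  0.26  0.96 -0.99]
```

Request:
{"fn": "drive_tool", "kwargs": {"deltas": [0,-8,0,-1,0,-0.8,0.3,0,-16,0,-2,0,-1.6,0.3,0,-24,0,-3,0,-2.4,0.3,0,-32,0,-4,0,-3.2,0.3,0,-40,0,-4.4,0,-3.5,0.3]}}

```text
clock: 22.95
eef_pos: [0.4648, 0.296, 0.1607]
eef_rot: [[0.494, -0.001, 0.87], [-0.87, -0.0, 0.494], [-0.001, -1.0, -0.001]]
contact_force: [-0.8, -0.5, 0.9]
opening: 0.0554
```

```bash
python3 -c "
from h import *
c=snap('w5a')
delta(.465,.296,.16,339)"
```

```text
t 23.0 pos [0.4648 0.2962 0.1607] phi -59.94 F [-0.5  0.5  0.1] open 0.0557
turn [  0.06 -38.94  -0.06] shift cm [0.03 0.07 0.01] q [-0.16  0.48 -0.7   1.8   0.36  0.99 -0.48]
```

View pics/w5a.png

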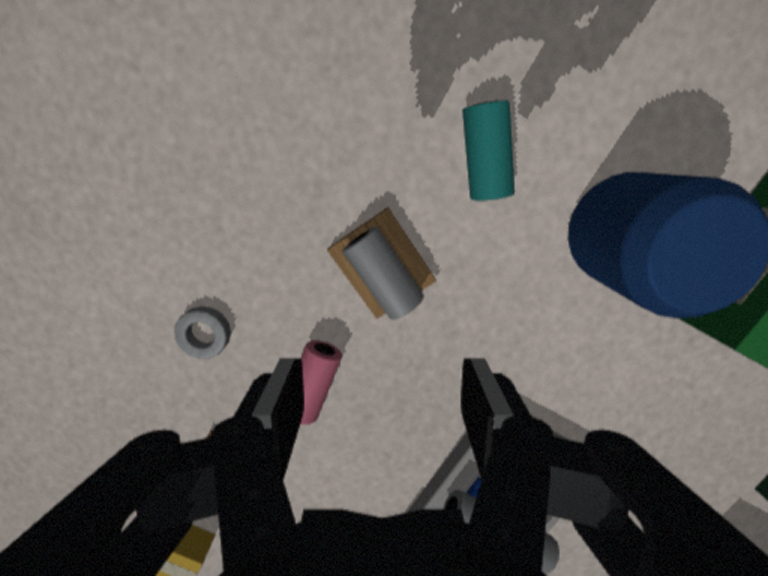

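```bash
python3 -c "
from h import *
c=load('w5a')
for g in (-.37,-.2,-.5): p=pinfit(c,(.465,.296,g),.025,.056,'f5a',-9,45)
print(np.degrees(p[2])+360)
print(back(c,np.array([[470,165],[365,250]]),.08))
delta(p[0],p[1],.16,360+np.degrees(p[2]))"
```

```text
fit x 0.4658 y 0.2979 yaw -26.65 deg mismatch 0.079 area 1629 (model 1753)
fit x 0.4653 y 0.2982 yaw -26.82 deg mismatch 0.079 area 1629 (model 1754)
fit x 0.4657 y 0.2980 yaw -26.30 deg mismatch 0.079 area 1629 (model 1753)
333.69674796597684
[[0.59444971 0.40399901 0.08      ]
 [0.56733198 0.3050716  0.08      ]]
t 23.0 pos [0.4648 0.2962 0.1607] phi -59.94 F [-0.5  0.5  0.1] open 0.0557
turn [  0.06 -33.64  -0.06] shift cm [-0.11  0.06  0.17] q [-0.16  0.48 -0.7   1.8   0.36  0.99 -0.48]
```

View pics/f5a.png

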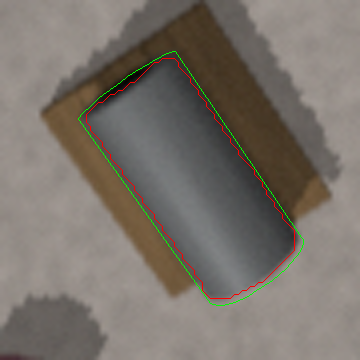

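Request:
{"fn": "drive_tool", "kwargs": {"deltas": [0,-8,0,-0.1,0,0.2,0.3,0,-16,0,-0.1,0,0.2,0.3,0,-24,0,-0.1,1,0.2,0.3,0,-32,0,-0.1,2,0.2,0.3,0,-33.4,0,-0.1,2,0.2,0.3]}}

```text
clock: 23.5
eef_pos: [0.4667, 0.2955, 0.1395]
eef_rot: [[0.887, -0.003, 0.461], [-0.461, -0.002, 0.887], [-0.002, -1.0, -0.003]]
contact_force: [-0.1, -0.3, -1.2]
opening: 0.0555
```

```bash
python3 -c "
from h import *
c=snap('w5b')
p=pinfit(c,(.4657,.298,-.46),.025,.056,'f5b',-9,70)
delta(p[0],p[1],.05,360+np.degrees(p[2]))"
```

```text
fit x 0.4657 y 0.2977 yaw -26.40 deg mismatch 0.095 area 1878 (model 2049)
t 23.55 pos [0.467  0.296  0.1402] phi -27.56 F [-0.2 -0.2  0.4] open 0.0555
turn [ 0.12 -1.16 -0.08] shift cm [-0.18  9.02  0.11] q [-0.08  0.55 -0.82  1.81  0.47  0.99 -0.01]
```

View pics/w5b.png

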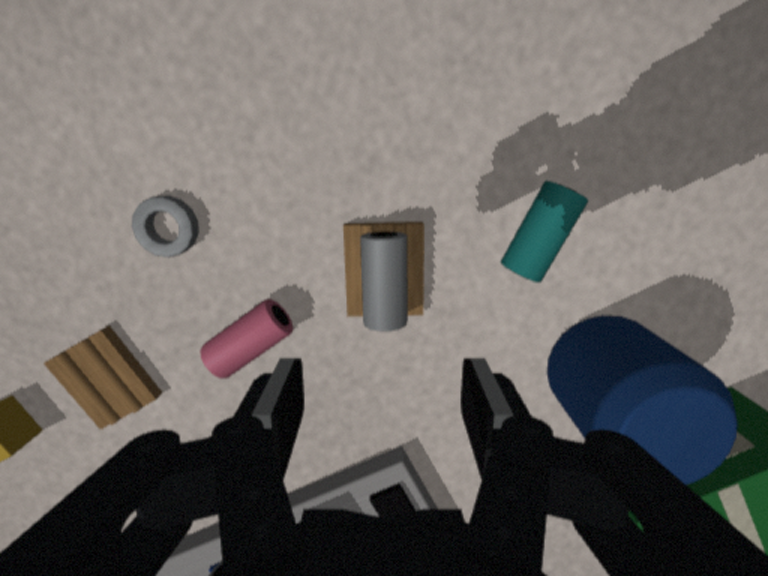

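```bash
python3 -c "
from h import *
for z in (0,.04,.08,.1): print(z,back(load('scene0'),np.array([[523,212]])/1.5,z)[0].round(3),back(load('side0'),np.array([[224,442]])/1.5,z)[0].round(3))
A=load('scene0');B=load('side0')
print(back(A,np.array([[523,195]])/1.5,.08),back(B,np.array([[220,425]])/1.5,.08))"
```

```text
0 [0.575 0.469 0.   ] [0.612 0.387 0.   ]
0.04 [0.595 0.401 0.04 ] [0.595 0.402 0.04 ]
0.08 [0.615 0.334 0.08 ] [0.578 0.417 0.08 ]
0.1 [0.625 0.3   0.1  ] [0.569 0.425 0.1  ]
[[0.58977982 0.40200994 0.08      ]] [[0.59903859 0.39566619 0.08      ]]
```

Request:
{"fn": "drive_tool", "kwargs": {"deltas": [0,-1.1,0,-0.2,2,0.1,0.3,0,-1.1,0,-0.2,5,0.1,0.3,0,-1.1,0,-0.2,8,0.1,0.3,0,-1.1,0,-0.2,9,0.1,0.3,0,-1.1,0,-0.2,9,0.1,0.3]}}

```text
clock: 24.05
eef_pos: [0.4656, 0.2982, 0.0505]
eef_rot: [[0.895, -0.002, 0.446], [-0.446, -0.001, 0.895], [-0.001, -1.0, -0.002]]
contact_force: [-0.0, -0.6, -0.4]
opening: 0.0554
```

```bash
python3 -c "
from h import *
c=snap('w5c')
p=pinfit(c,(.4657,.298,-.46),.025,.056,'f5c',-9,110)
delta(.4657,.2977,.017,333.5)"
```

```text
fit x 0.4660 y 0.2977 yaw -26.86 deg mismatch 0.114 area 3984 (model 4425)
t 24.1 pos [0.4661 0.299  0.0517] phi -26.45 F [ 0.3 -0.   0.3] open 0.0557
turn [ 0.01  0.05 -0.01] shift cm [ 0.02  3.47 -0.13] q [-0.15  0.66 -0.74  1.89  0.6   0.83 -0.1 ]
```

View pics/f5c.png

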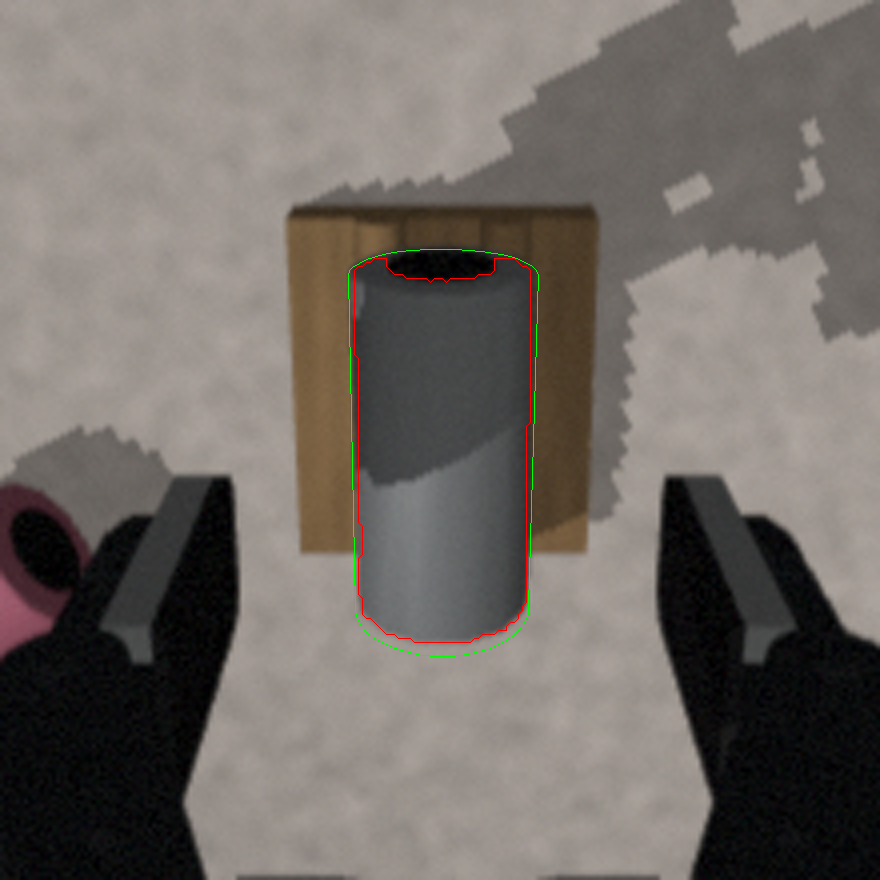

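```bash
python3 -c "
from h import *
c=load('w5b')
P=back(c,np.array([[281,312],[292,322],[268,300],[213,365],[240,328],[265,345]])/1.5,.014)
f=np.radians(333.5);x=np.array([np.cos(f),np.sin(f)]);z=np.array([-np.sin(f),np.cos(f)])
for p in P:
  d=p[:2]-[.4657,.2977]; print(p.round(3),'tool x',(d@x).round(4),'tool z',(d@z).round(4))"
```

```text
[0.456 0.228 0.014] tool x 0.0227 tool z -0.0664
[0.466 0.231 0.014] tool x 0.0297 tool z -0.0599
[0.446 0.225 0.014] tool x 0.0144 tool z -0.074
[0.468 0.168 0.014] tool x 0.0596 tool z -0.1152
[0.454 0.199 0.014] tool x 0.0333 tool z -0.0941
[0.471 0.207 0.014] tool x 0.0456 tool z -0.079
```

Request:
{"fn": "drive_tool", "kwargs": {"deltas": [0,0,0,0,1,-0.1,0.3,0,0,0,0,2.2,-0.1,0.3,0,0,0,0,3.2,-0.1,0.3,0,0,0,0,3.4,-0.1,0.3,0,0,0,0,3.4,-0.1,0.3]}}

```text
clock: 24.6
eef_pos: [0.4654, 0.2976, 0.0167]
eef_rot: [[0.896, -0.001, 0.444], [-0.444, -0.001, 0.896], [-0.001, -1.0, -0.001]]
contact_force: [0.1, 0.7, 0.7]
opening: 0.0552
```

```bash
python3 -c "
from h import *
delta(.466,.2977,.017,333.4)"
```

```text
t 24.6 pos [0.4654 0.2976 0.0167] phi -26.35 F [0.1 0.7 0.7] open 0.0552
turn [ 0.05  0.25 -0.03] shift cm [ 0.05 -0.03  0.03] q [-0.18  0.7  -0.7   1.91  0.65  0.77 -0.14]
```

Request:
{"fn": "drive_tool", "kwargs": {"deltas": [0,0,0,0,0,0,0.3,0,0,0,0,0,0,-1,0,0,0,0,0,0,-1,0,0,0,0,0,0,-1,0,0,0,0,0,0,-1]}}

```text
clock: 25.1
eef_pos: [0.4656, 0.2974, 0.0178]
eef_rot: [[0.896, 0.0, 0.444], [-0.444, -0.001, 0.896], [0.001, -1.0, -0.001]]
contact_force: [-2.8, -3.0, 8.3]
opening: 0.0259
```

Request:
{"fn": "drive_tool", "kwargs": {"deltas": [0,0,0,0,-1,0,-1,0,0,0,0,-3.5,0,-1,0,0,0,0,-7,0,-1,0,0,0,0,-10.3,0,-1,0,0,0,0,-12,0,-1]}}

```text
clock: 25.6
eef_pos: [0.4662, 0.2989, 0.1405]
eef_rot: [[0.896, 0.003, 0.444], [-0.444, 0.002, 0.896], [0.001, -1.0, 0.003]]
contact_force: [0.5, 0.7, -1.8]
opening: 0.0258
```

```bash
python3 -c "
from h import *
c=snap('w5d')
delta(.637,.020,.14,359.1)"
```

```text
t 25.65 pos [0.4669 0.2996 0.1422] phi -26.34 F [0.7 0.2 0.4] open 0.0259
turn [ -0.25 -25.44   0.21] shift cm [ 27.65   0.2  -17.51] q [-0.08  0.55 -0.83  1.81  0.48  0.99  0.  ]
```

View pics/w5d.png

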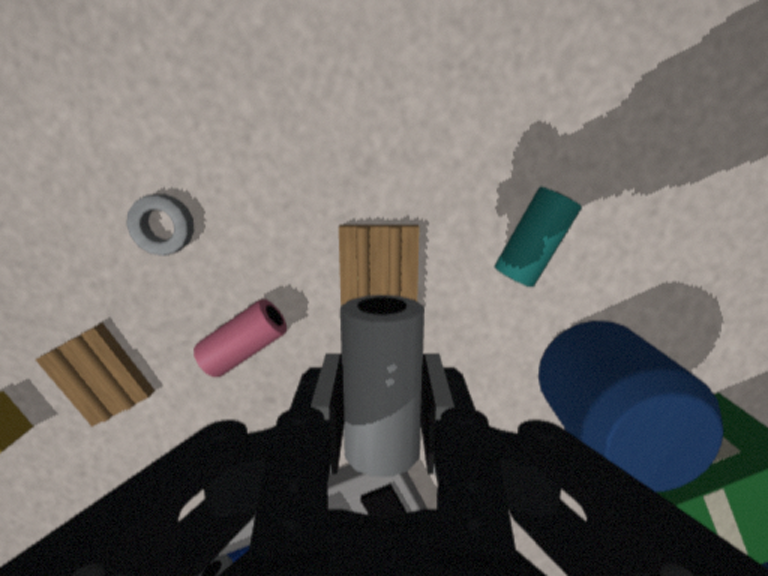

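Request:
{"fn": "drive_tool", "kwargs": {"deltas": [0,-3,0,2,0,-1.3,-1,0,-7,0,5.3,0,-3.4,-1,0,-11,0,8.8,0,-5.6,-1,0,-15,0,12.3,0,-7.8,-1,0,-19,0,15.8,0,-10,-1]}}

```text
clock: 26.15
eef_pos: [0.5633, 0.1364, 0.137]
eef_rot: [[0.992, -0.0, 0.125], [-0.125, -0.0, 0.992], [-0.0, -1.0, -0.0]]
contact_force: [1.0, 1.1, -1.5]
opening: 0.0254
```

```bash
python3 -c "
from h import *
delta(.637,.020,.14,359.1)"
```

```text
t 26.15 pos [0.5633 0.1364 0.137 ] phi -7.18 F [ 1.   1.1 -1.5] open 0.0254
turn [ 0.01 -6.28 -0.02] shift cm [  8.77  -0.3  -10.63] q [ 0.27  0.62 -0.89  1.75  0.55  1.05  0.62]
```

Request:
{"fn": "drive_tool", "kwargs": {"deltas": [0,-2,0,2.5,0,-3,-1,0,-4,0,5,0,-6,-1,0,-6.3,0,7.5,0,-9,-1,0,-6.3,0,8.8,0,-10.6,-1,0,-6.3,0,8.8,0,-10.6,-1]}}

```text
clock: 26.65
eef_pos: [0.6378, 0.0168, 0.136]
eef_rot: [[1.0, -0.001, 0.025], [-0.025, -0.002, 1.0], [-0.001, -1.0, -0.002]]
contact_force: [0.7, -0.4, -3.1]
opening: 0.0255
```

```bash
python3 -c "
from bed import *
c=snap('w5e')
bedfit(c)
delta(.637,.020,.07,359.1)"
```

```text
855 [322.8 186.4] [0.6357 0.0779 0.0255] box ctr [0.6374 0.0781] edges [0.0125 0.0597]
1153 [407.6 186. ] [0.6371 0.1532 0.0255] box ctr [0.6387 0.154 ] edges [0.0172 0.06  ]
1465 [180.2 179.4] [ 0.6261 -0.0484  0.0255] box ctr [ 0.6359 -0.0554] edges [0.0626 0.0438]
2063 [257.8 176.4] [0.625  0.0202 0.0255] box ctr [0.6283 0.0199] edges [0.0422 0.0425]
t 26.7 pos [0.6368 0.0197 0.1364] phi -1.25 F [-0.   1.5 -2.5] open 0.026
turn [ 0.01 -0.35 -0.06] shift cm [0.03 6.64 0.03] q [ 0.43  0.71 -0.89  1.6   0.6   1.13  0.95]
```

View pics/w5e.png

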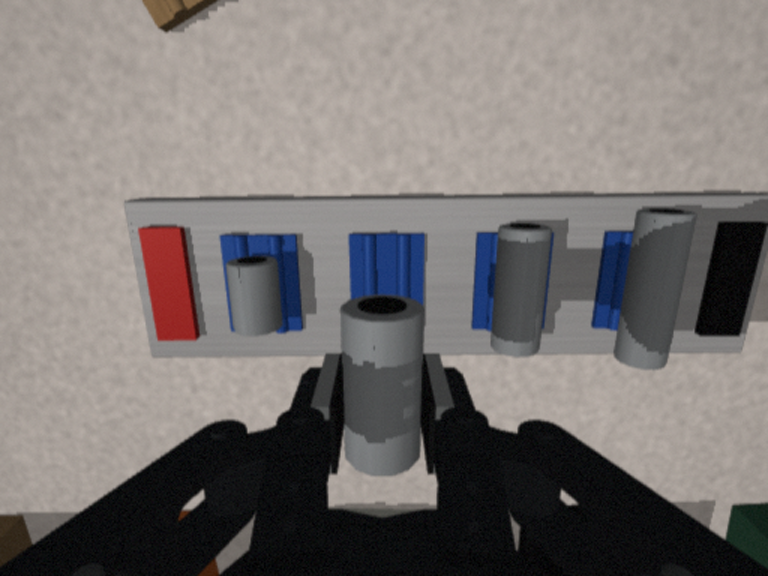

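Request:
{"fn": "drive_tool", "kwargs": {"deltas": [0,-0.3,0,0,2,0,-1,0,-0.3,0,0,4.5,0,-1,0,-0.3,0,0,7,0,-1,0,-0.3,0,0,9,0,-1,0,-0.3,0,0,9,0,-1]}}

```text
clock: 27.2
eef_pos: [0.6339, 0.0225, 0.0445]
eef_rot: [[1.0, -0.005, 0.011], [-0.011, -0.0, 1.0], [-0.005, -1.0, -0.0]]
contact_force: [-0.2, -0.6, -2.0]
opening: 0.0257
```

```bash
python3 -c "
from bed import *
c=snap('w5f')
delta(.6368,.0198,.0325,359.1)"
```

```text
t 27.25 pos [0.6351 0.0228 0.0464] phi -0.64 F [-0.5  1.4 -0.5] open 0.0258
turn [-0.02  0.26 -0.16] shift cm [ 0.18  1.39 -0.3 ] q [ 0.39  0.8  -0.83  1.67  0.69  0.98  0.88]
```

View pics/w5f.png

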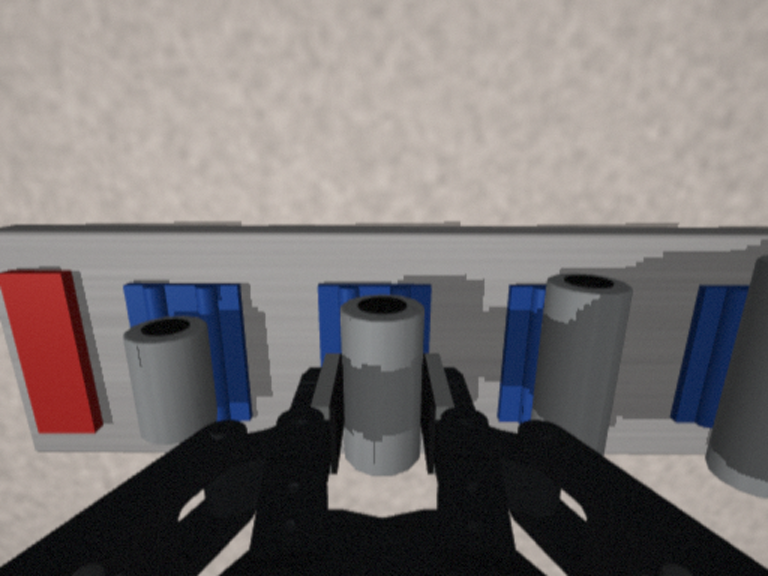

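Request:
{"fn": "drive_tool", "kwargs": {"deltas": [0,0.3,0,0.2,0,-0.2,-1,0,0.3,0,0.2,0.3,-0.3,-1,0,0.3,0,0.2,0.7,-0.3,-1,0,0.3,0,0.2,0.7,-0.3,-1,0,0.3,0,0.2,0.7,-0.3,-1]}}

```text
clock: 27.75
eef_pos: [0.6384, 0.0186, 0.0403]
eef_rot: [[1.0, -0.0, 0.019], [-0.019, -0.0, 1.0], [-0.0, -1.0, -0.0]]
contact_force: [0.6, -0.7, -0.8]
opening: 0.0256
```

```bash
python3 -c "
from bed import *
c=snap('w5g')
delta(.6368,.0198,.0325,359.1)"
```

```text
t 27.8 pos [0.6386 0.0187 0.0404] phi -1.05 F [ 1.2  0.4 -1.4] open 0.0257
turn [-0.   -0.15  0.01] shift cm [-0.18  0.79  0.11] q [ 0.39  0.81 -0.82  1.67  0.7   0.97  0.87]
```

View pics/w5g.png

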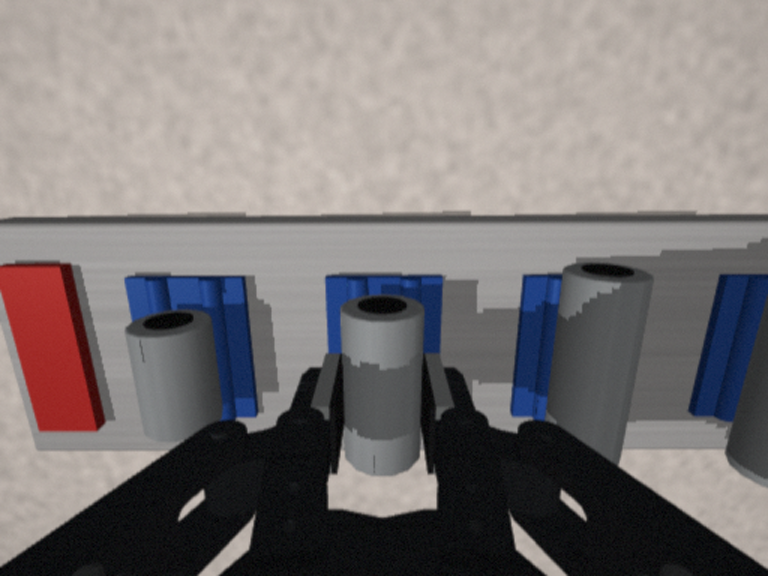

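Request:
{"fn": "drive_tool", "kwargs": {"deltas": [0,0,0,-0.1,0.3,0.1,-1,0,0,0,-0.1,0.6,0.1,-1,0,0,0,-0.1,0.8,0.1,-1,0,0,0,-0.1,0.8,0.1,-1,0,0,0,-0.1,0.8,0.1,-1]}}

```text
clock: 28.3
eef_pos: [0.6374, 0.0196, 0.0322]
eef_rot: [[1.0, -0.0, 0.018], [-0.018, -0.0, 1.0], [-0.0, -1.0, -0.0]]
contact_force: [-0.0, -0.4, 1.4]
opening: 0.0259
```

Request:
{"fn": "drive_tool", "kwargs": {"deltas": [0,0,0,0,0.05,0,-1,0,0,0,0,0.1,0,-1,0,0,0,0,0.12,0,-1,0,0,0,0,0.12,0,-1,0,0,0,0,0.12,0,-1]}}

```text
clock: 28.8
eef_pos: [0.6375, 0.0197, 0.032]
eef_rot: [[1.0, 0.0, 0.018], [-0.018, -0.001, 1.0], [0.0, -1.0, -0.001]]
contact_force: [-6.6, -2.2, 11.3]
opening: 0.0259
```

Request:
{"fn": "drive_tool", "kwargs": {"deltas": [0,0,0,0,0,0,-0.2,0,0,0,0,0,0,0.1,0,0,0,0,0,0,0.1,0,0,0,0,-0.5,0,0.1,0,0,0,0,-2,0,0.1]}}

```text
clock: 29.3
eef_pos: [0.6366, 0.0194, 0.0504]
eef_rot: [[1.0, -0.002, 0.018], [-0.018, -0.0, 1.0], [-0.002, -1.0, -0.0]]
contact_force: [-0.0, 0.1, 0.6]
opening: 0.0471
```

Request:
{"fn": "drive_tool", "kwargs": {"deltas": [0,0,0,0,-3,0,0.1,0,0,0,0,-6,0,0.1,0,0,0,0,-9,0,0.1,0,0,0,0,-12,0,0.1,0,0,0,0,-14,0,0.1]}}

```text
clock: 29.8
eef_pos: [0.6381, 0.0204, 0.1948]
eef_rot: [[1.0, 0.003, 0.018], [-0.018, 0.001, 1.0], [0.003, -1.0, 0.001]]
contact_force: [0.3, -0.3, -0.1]
opening: 0.0466
```

```bash
python3 -c "
from h import *
c=snap('w6')
it=[(.638,.0948,-.9,.039,.072),(.636,-.0551,-.9,.039,.040),(.6368,.0198,-.9,.039,.056),(.6393,.1698,-.9,.039,.088)]
over(c,it,'pics/o6.png',(70,90,512,260),1.8)
s=snapext('scene6','scene'); over(s,it,'pics/o6s.png',(260,150,380,270),5)
s=snapext('side6','side'); over(s,it,'pics/o6d.png',(140,140,260,260),5)
delta(.637,.02,.2,359.1)"
```

```text
t 29.95 pos [0.6384 0.0202 0.1936] phi -1.05 F [-0.2  0.1  1.2] open 0.0468
turn [-0.02 -0.15  0.21] shift cm [-0.13 -0.64 -0.02] q [ 0.45  0.66 -0.92  1.53  0.55  1.22  0.99]
```

View pics/o6.png

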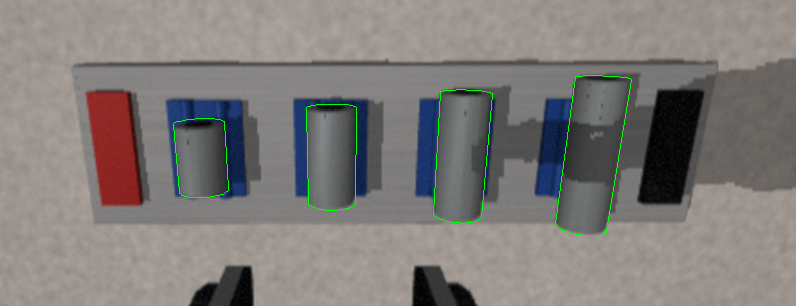

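View pics/o6d.png

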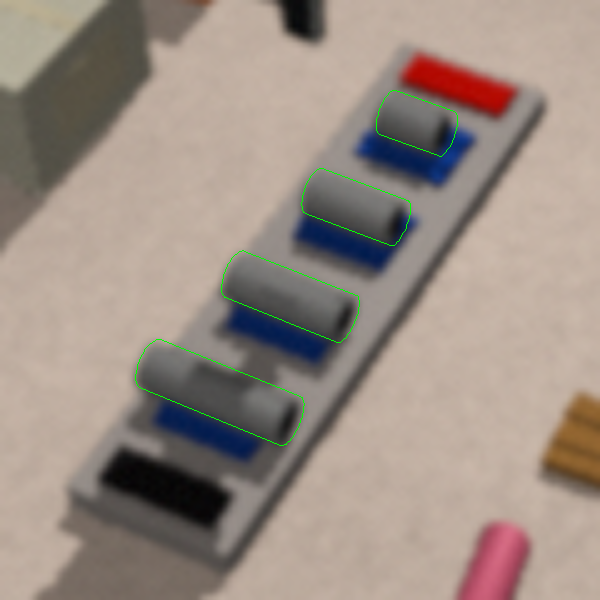

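View pics/o6s.png

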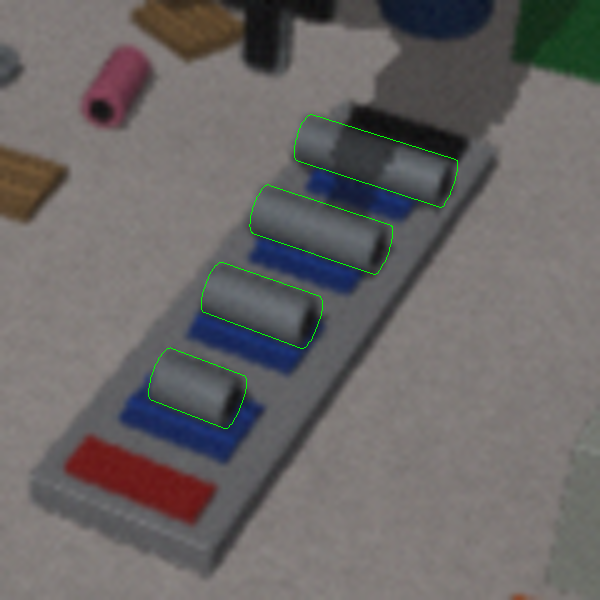

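All four outlines match in the wrist, side and scene views, and the gripper is 0.19 m up and touching nothing. Handing in.

Request:
{"fn": "drive_tool", "kwargs": {"deltas": [0,0,0,0,0,0,0.1,0,0,0,0,0,0,0.1,0,0,0,0,0,0,0.1,0,0,0,0,0,0,0.1,0,0,0,0,0,0,0.1]}}

```text
clock: 30.45
eef_pos: [0.6374, 0.0197, 0.1906]
eef_rot: [[1.0, -0.001, 0.018], [-0.018, 0.0, 1.0], [-0.001, -1.0, 0.0]]
contact_force: [-0.5, -0.3, 0.9]
opening: 0.0468
```

```bash
python3 -c "
from plant import ctrl
print(ctrl.sign_off()); print(ctrl.get_obs()['clock'])"
```

```text
the job is handed in; nothing more can be done
None
the job is handed in; nothing more can be done
```

All four pins are in the blue cradles in order of length: 40, 56, 72 and 88 mm from the red plate to the black plate. I handed the job in about 30 s into the 102 s allowed; the hand-in reports no verdict.

- **Placing:** I gripped each pin across its diameter and lowered it until the wrist felt contact, 6 to 11 N. I then opened the jaws only partly and backed off upward. No pin dropped or rolled, and I left the look-alikes alone.
- **Last check:** I drew each pin's outline at its cradle's centre, at seated height and along the cradle. In the wrist, scene and side pictures all four pins matched to about 1–2 mm. pin_40 may sit up to 2 mm off lengthwise, against the 14 mm allowed.
- **Disagreements:** The fixed cameras' first bed and pin positions disagreed by about 5–11 mm in y, so I placed by the wrist camera, which agreed with itself within 1–2 mm. The hand-to-target error just before the first grasp and the last placing was 3–4 mm because the arm had not settled. I corrected both before closing or lowering.

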